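Slide the punching template onto its locating pins

ROBOT

A 6-joint arm with a two-finger parallel gripper is mounted at the origin on the work surface. World frame = base frame: x ahead of the robot, y to its left, z up, the work surface at z = 0. Lengths are in m, angles in degrees, forces in N, time in s.
With the tool pointing down it reaches from about 0.325 to 0.775 m from the base axis. Payload 5.5 kg.
Tool frame: the origin (TCP) lies on the centre line of the jaws, within the pads' length; the fingertips stand 17 mm ahead of it and the grasp point (between the pads) lies 2 mm behind it; z points along the fingers, y is the direction in which the jaws open and shut (so a half turn about z gives the same grasp; the last joint's range is limited). The gripper opens to 85 mm and grips with 20 to 120 N. Pads are 22 mm wide; open, the fingers measure 114 mm over their backs; the gripper's body (76 mm by 85 mm) begins 54 mm behind the grasp point. The pads swing forward as they close: fully open they stand 13 mm farther back than shut.
Start: joints at [63.386, 5.22, 70.514, -0, 104.267, -3.249], TCP at [0.238, 0.551, 0.248] pointing down, gripper open.
Joint ranges: [-164.24, 164.24], [-49.07, 125.15], [9.68, 141.18], [-86.29, 266.29], [3.28, 154.24], [-151.56, 151.56]. Speed limits (degrees/s): [147.25, 147.25, 172.46, 180, 180, 180].

INTERFACE

Orientations are given as a 3x3 rotation matrix whose columns are the frame's x, y, z axes.
In Python, from rig import * gives the robot as it stands.
- The arm moves only by the tool send_rows, never from a script. Its argument "rows" is a list of rows, each an object of numbers: "tx", "ty", "tz": the shift along the world's x, y, z scaled (see below); "rx", "ry", "rz": the turn, a rotation vector about the world's x, y, z scaled (see below); "fingers": the opening, from -1 (shut) to 1 (fully open). A call has exactly 5 rows; each row shifts and turns the pose as measured when the row begins; what a row does not reach is not made up. The controller multiplies each number of a shift by 2.5 cm and each number of a turn by 4 degrees. A row lasts 1/10 s, in which the tool goes at most 50 mm and 8.59 degrees, less where a joint would pass 70% of its speed; a pose out of reach is approached as far as the arm can. A call with a number of a shift or a turn outside -1 to 1 is refused whole. A call with a gripper value outside its range is refused whole. The fingers move at their own pace and stop on an object; "newtons" is the grip in N (left out, the last holds). Time passes only in rows, so rows that do not move let the fingers close, or fill a call up. It gives the time, the measured TCP pose, the force and the opening at its end, in the units of the state.
- get_obs(): the state, without advancing time (a new reading comes with each control period).
- camera(name): name is "scene" or "top"; returns the picture (400x640x3 uint8, red, green, blue); there is no depth.
- get_calibration(name): a dict with "mtx" (3x3 intrinsics, pixels), "k1" (the pictures are not rectified: a ray, as slopes to the right and down, at radius r is drawn at 1 + k1 r^2 times it, then the intrinsics apply), "camera_from_world" (4x4, takes a point from world to camera coordinates). Camera axes: x right, y up, looking along -z (the intrinsics and any distortion apply to the point x, -y, -z); pixel columns grow to the right and rows downward; lengths in m; the calibration is good to about 2 mm. A picture is of the moment at which its call begins. get_calibration takes no time and is no camera call.
- close_job(): hands the job in, once; it reports no verdict.
The state is a dict: "clock": time; "joints": joint angles; "qd": joint speeds; "tau": joint torques, N m; "tool_pos": TCP position; "tcp_rot": TCP orientation; "wrist_force": force on the tool from outside, world axes, zero at the start; "ft_torque": the same for the moment, N m; "finger_gap": opening from 0.0 (shut) to 1.0 (fully open).
Only numpy, scipy, OpenCV 4.12 (cv2) and the standard library are available. Lean on these libraries where they do the work, as an engineer would, in place of code of your own. Each camera call takes 0.05 s, during which the arm holds its last target.

TASK

The aluminium punching template lies askew on top of the two locating pins of the black punching bed. With the fingertips push it back to the wooden fence and sideways along it until its two large holes drop over the pins and it lies flat on the bed, its ends level with the fence's ends. Only push it, never lift or tip it up, leave everything else where it is, and finish clear of it all.

Things in the scene. Friction and masses are not known exactly. Their poses are not given: they have to be found in the camera images.
- plate: the template: loose aluminium plate 110 (x) x 200 (y) x 8 mm, 0.25 to 0.5 kg, small dark squares along its near (-x) long edge, two 14 mm holes. Origin: centre of its underside, z up. Starts askew, left or right of its place, far part propped on the pins (hidden under it), near edge on the bed, tilted about 5 degrees. Axes nearly those of the bed
- bed: the fixed black slab 225 (x) x 360 (y) x 20 mm, top 20 mm above the table. Origin on the table surface under the midpoint between the pins; x points away from the robot to the fence, y along the fence to the left. It runs from x = -150 to +75 mm and y = -180 to +180 mm
- fence (a point): midpoint of the top edge of the fence's face towards the robot: x = 46.5, y = 0, z = 38 mm of the bed. The wooden fence is 24 mm deep, 200 mm long (y = -100 to +100 mm), 18 mm above the slab. A plate pushed square against it and slid along it drops over the pins
- seat (a point): where the plate's origin is when seated: x = -10, y = 0, z = 20 mm of the bed (then 1.5 mm from plate to fence, plate ends level with fence ends)
- pin_left (a point): tip of the left steel locating pin, at x = 0, y = +45 mm of the bed; 10 mm diameter, chamfered, standing 7 mm above the slab (27 mm above the table)
- pin_right (a point): tip of the right locating pin, same shape, at x = 0, y = -45 mm of the bed
- hole_left (a point): centre of the plate's left hole at the underside: round, 14 mm diameter, at x = +10, y = +45 mm of the plate; goes over pin_left
- hole_right (a point): centre of the plate's right hole at the underside: slot 14 (x) x 20 (y) mm, at x = +10, y = -45 mm of the plate; goes over pin_right
- punch_a: upright steel hand punch, 20 mm diameter, 60 mm tall, standing on the bed's front strip; origin at its foot. Bystander
- punch_b: upright steel hand punch, 24 mm diameter, 60 mm tall, standing on the bed's front strip; origin at its foot. Bystander
- mallet: wooden mallet lying on the table, head 72 mm diameter x 105 mm, handle 180 mm; origin under the head. Bystander
- jar: closed amber jar, 60 mm diameter, 75 mm tall; origin at its foot. Bystander
- tin: open clear divided tray 90 x 120 x 30 mm; origin under its centre. Bystander
- weight: dark steel weight with a knob, 60 mm diameter, 60 mm tall; origin at its foot. Bystander
- bone: white folding bar 20 x 150 x 6 mm lying on the table; origin under its centre. Bystander

How it is judged:
By the outcome, as a careful person would: the job done as asked, in the order asked, and still so for the second after the job is handed in, with the robot touching nothing.
It also fails if it takes over 48 s, if anything falls off the work surface, if the arm or the gripper's body presses on something with over 40 N, if the wrist force passes 120 N, or if a joint passes its speed limit or range.

## Working session

There is one attempt and no reset: what is moved stays moved. The work goes in short steps, Python scripts to look and compute and a tool call to move; the robot and the scene stay as the last step left them, time stands still between calls to the robot, and variables do not carry over. Pictures are saved under pics/ and viewed, and the job is handed in when it is done.

Besides the shell and the picture viewer there is one more tool, called after "Emit:" as name([rows], argument=value, ...), one row to a line, values as JSON. send_rows: Moves the arm, as the interface text tells. Shifts and turns lie within -1 to 1; 1 stands for 2.5 cm of shift or 4 degrees of turn. Its arguments: {"type":"object","properties":{"rows":{"type":"array"},"newtons":{"type":"number"}},"required":["rows"]}

```bash
mkdir -p pics; ls; python3 - <<'E'
from rig import *
import cv2
for n in ("scene","top"):
    im=camera(n); cv2.imwrite(f"pics/{n}0.png",im[:,:,::-1]); 
    c=get_calibration(n); print(n,c)
print(get_obs())
E
```

```text
pics
scene {'mtx': array([[410.78357738,   0.        , 316.68133821],
       [  0.        , 410.78357738, 198.5580041 ],
       [  0.        ,   0.        ,   1.        ]]), 'k1': 0.014672826051869349, 'camera_from_world': array([[-0.80394273,  0.59424635,  0.0233957 ,  0.4655825 ],
       [-0.31644032, -0.46075105,  0.82920081,  0.12434743],
       [ 0.50352915,  0.65922662,  0.55846097, -1.34569603],
       [ 0.        ,  0.        ,  0.        ,  1.        ]])}
top {'mtx': array([[459.34753533,   0.        , 318.29607579],
       [  0.        , 459.34753533, 193.22856506],
       [  0.        ,   0.        ,   1.        ]]), 'k1': -0.06285140137013222, 'camera_from_world': array([[-0.01131002, -0.99993237,  0.00270806,  0.04321959],
       [ 0.99796741, -0.01111786,  0.06274908, -0.57177908],
       [-0.06271473,  0.00341225,  0.99802566, -1.02506753],
       [ 0.        ,  0.        ,  0.        ,  1.        ]])}
{'clock': 0.1, 'joints': array([ 6.33867206e+01,  5.25836506e+00,  7.05763472e+01, -9.34320875e-04,
        1.04267551e+02, -3.24859287e+00]), 'qd': array([-0.04885944, -0.14073666, -0.16139392, -0.08287431,  0.08553968,
        0.08032803]), 'tau': array([ 1.98184294e-03, -4.60213923e+01, -4.19221544e+01, -1.02345452e-04,
        1.05713977e-02, -2.57864053e-05]), 'tool_pos': array([0.23784972, 0.55058724, 0.24725494]), 'tcp_rot': array([[-9.17997607e-01,  3.96585145e-01, -7.85416466e-04],
       [ 3.96585914e-01,  9.17996211e-01, -1.60281233e-03],
       [ 8.53577801e-05, -1.78286299e-03, -9.99998407e-01]]), 'wrist_force': array([0.34135419, 0.07347833, 0.69661059]), 'ft_torque': array([ 0.02744149,  0.00244209, -0.01475992]), 'finger_gap': 1.000201109346872}
```

View pics/top0.png

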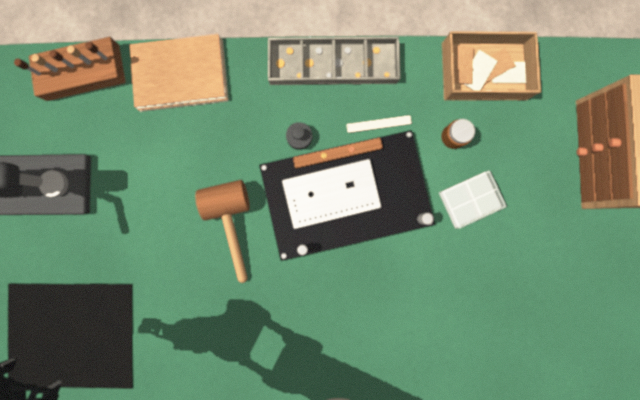

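View pics/scene0.png

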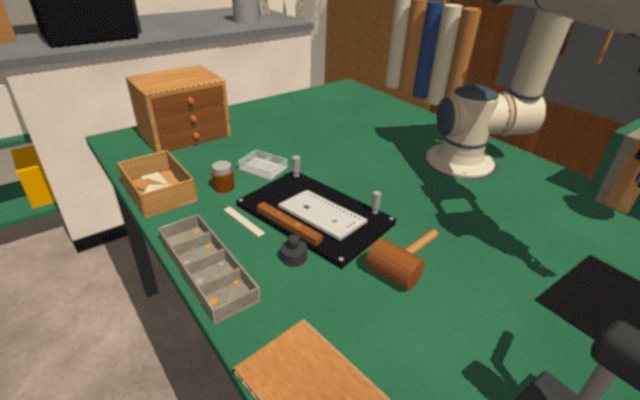

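The top view shows the white plate at about (283,180), (372,160), (381,207) and (294,228). The fence runs from (294,160) to (382,143), and the punches stand at about (302,250) and (426,218). The plate lies left of its place and short of the fence.

```bash
cat > h.py <<'E'
import numpy as np, cv2
from rig import *
def proj(n,P):
    c=get_calibration(n);P=np.atleast_2d(P);T=c["camera_from_world"]
    q=P@T[:3,:3].T+T[:3,3]; s=np.c_[q[:,0],-q[:,1]]/-q[:,2:3]
    s=s*(1+c["k1"]*(s**2).sum(1,keepdims=True)); K=c["mtx"]
    return s*[K[0,0],K[1,1]]+[K[0,2],K[1,2]]
def ray(n,uv):
    c=get_calibration(n);K=c["mtx"];T=c["camera_from_world"]
    uv=np.atleast_2d(np.asarray(uv,float))
    s=cv2.undistortPoints(uv[:,None],K,np.array([c["k1"],0,0,0.]))[:,0]
    d=np.c_[s[:,0],-s[:,1],-np.ones(len(s))]@T[:3,:3]
    return -T[:3,:3].T@T[:3,3],d
def onz(n,uv,z):
    o,d=ray(n,uv);return o+d*((np.asarray(z)-o[2])/d[:,2])[:,None] if np.ndim(z) else o+d*((z-o[2])/d[:,2:3])
def quad(mask):
    cs,_=cv2.findContours(mask,cv2.RETR_EXTERNAL,cv2.CHAIN_APPROX_NONE)
    c=max(cs,key=cv2.contourArea)[:,0].astype(np.float32)
    box=cv2.boxPoints(cv2.minAreaRect(c)); L=[]
    for i in range(4):
        a,b=box[i],box[(i+1)%4];e=b-a;l=np.linalg.norm(e);e/=l
        r=c-a;t=r@e;dd=np.abs(r@[-e[1],e[0]]);k=(t>.12*l)&(t<.88*l)&(dd<6)
        L.append(cv2.fitLine(c[k],cv2.DIST_HUBER,0,.01,.01).ravel())
    P=[]
    for i in range(4):
        p,q=L[i-1],L[i];s=np.linalg.solve(np.c_[p[:2],-q[:2]],q[2:]-p[2:]);P.append(p[2:]+s[0]*p[:2])
    return np.array(P)
E
python3 - <<'E'
from h import *
im=cv2.imread("pics/top0.png"); big=cv2.resize(im[120:280,220:480],None,fx=3,fy=3,interpolation=cv2.INTER_CUBIC);cv2.imwrite("pics/top0b.png",big)
im2=cv2.imread("pics/scene0.png"); cv2.imwrite("pics/scene0b.png",cv2.resize(im2[140:300,200:440],None,fx=3,fy=3,interpolation=cv2.INTER_CUBIC))
hsv=cv2.cvtColor(im,cv2.COLOR_BGR2HSV); 
H,S,V=cv2.split(hsv)
roi=np.zeros_like(V);roi[125:270,250:440]=255
plate=((V>150)&(S<60)).astype(np.uint8)*255&roi
plate[:, :]=cv2.morphologyEx(plate,cv2.MORPH_CLOSE,np.ones((3,3)))
black=((V<60)).astype(np.uint8)*255&roi
wood=((H<18)&(S>90)&(V>70)).astype(np.uint8)*255&roi
for nm,m,z in(("plate",plate,.031),("fence",wood,.038)):
    q=quad(m);w=onz("top",q,z);print(nm,q.round(1).tolist(),w.round(4).tolist(),np.linalg.norm(w-np.roll(w,-1,0),axis=1).round(4))
slab=cv2.morphologyEx(black|plate|wood,cv2.MORPH_CLOSE,np.ones((9,9)));slab=cv2.morphologyEx(slab,cv2.MORPH_OPEN,np.ones((45,45)))
cv2.imwrite("pics/slab.png",slab)
q=quad(slab);w=onz("top",q,.02);print("slab",q.round(1).tolist(),w.round(4).tolist(),np.linalg.norm(w-np.roll(w,-1,0),axis=1).round(4))
E
```

```text
plate [[281.5, 180.0], [368.8999938964844, 158.8000030517578], [380.3999938964844, 206.6999969482422], [293.70001220703125, 228.60000610351562]] [[0.6021, 0.1191, 0.031], [0.6479, -0.0782, 0.031], [0.5395, -0.1021, 0.031], [0.4929, 0.0927, 0.031]] [0.2025 0.111  0.2003 0.1124]
fence [[292.5, 157.1999969482422], [380.5, 137.3000030517578], [382.29998779296875, 148.1999969482422], [294.1000061035156, 168.10000610351562]] [[0.6524, 0.0938, 0.038], [0.6955, -0.1044, 0.038], [0.6707, -0.108, 0.038], [0.6277, 0.0903, 0.038]] [0.2029 0.0251 0.2029 0.0249]
slab [[264.0, 164.1999969482422], [412.0, 129.1999969482422], [430.70001220703125, 224.60000610351562], [279.8999938964844, 257.79998779296875]] [[0.6397, 0.1596, 0.02], [0.7169, -0.1801, 0.02], [0.498, -0.2172, 0.02], [0.4275, 0.1247, 0.02]] [0.3484 0.222  0.3491 0.215 ]
```

View pics/top0b.png

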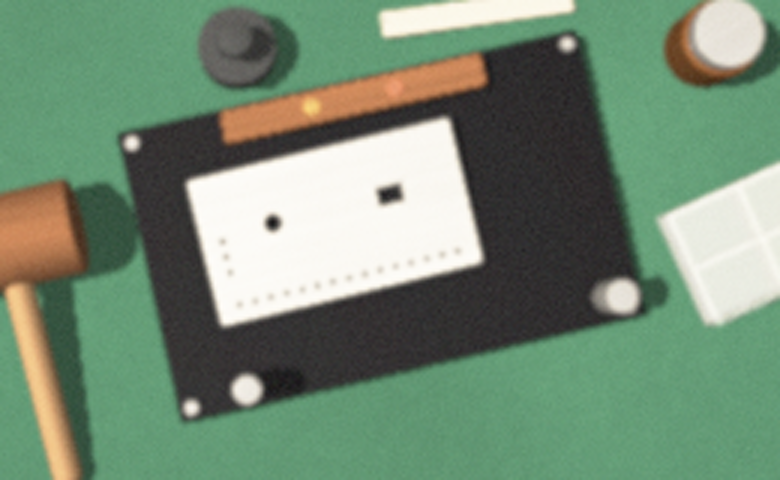

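View pics/scene0b.png

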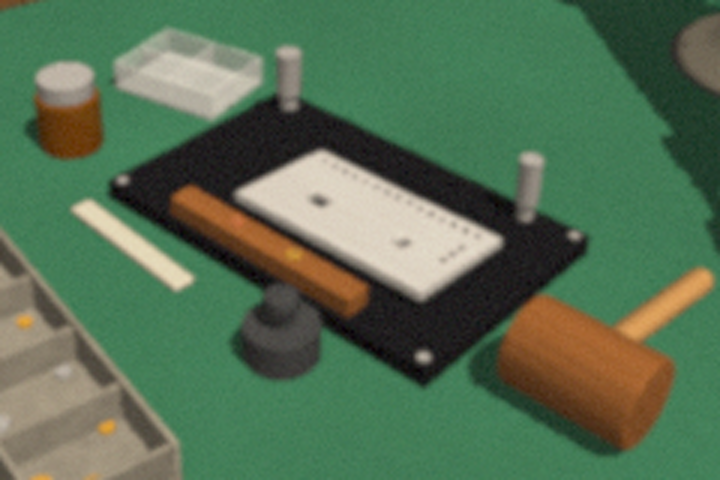

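```bash
cat >> h.py <<'E'
def bedframe(mid,yaw):
    c,s=np.cos(yaw),np.sin(yaw);R=np.array([[c,-s],[s,c]])
    return R,np.asarray(mid)-R@[.0465,0]
E
python3 - <<'E'
from h import *
# fence from scene view: top face
im=cv2.imread("pics/scene0.png");H,S,V=cv2.split(cv2.cvtColor(im,cv2.COLOR_BGR2HSV))
w=np.array([[0.6524,.0938],[.6955,-.1044],[.6707,-.108],[.6277,.0903]])
fm=(w[2]+w[3])/2; d=w[0]-w[1];d2=w[3]-w[2]
yaw=np.mean([np.arctan2(-d[0],d[1]),np.arctan2(-d2[0],d2[1])]);print("yaw",np.degrees(yaw),fm,"centre",w.mean(0))
ax=np.array([np.cos(yaw),np.sin(yaw)])
fm=w.mean(0)-ax*.012
R,o=bedframe(fm,yaw);print("bed o",o)
tob=lambda P:((np.atleast_2d(P)[:,:2]-o)@R*1000).round(1).tolist()
sc=np.array([[132,143],[567,43],[191,407]])/3+[220,120]
print("screws",tob(onz("top",sc,.021)))
print("slab",tob([[0.6397,.1596],[.7169,-.1801],[.498,-.2172],[.4275,.1247]]))
q=np.array([[281.5,180],[368.9,158.8],[380.4,206.7],[293.7,228.6]])
wz=onz("top",q,np.array([.0375,.0375,.028,.028]));print("plate",tob(wz))
ho=np.array([[273,222],[390,193]])/3+[220,120]
print("holes",tob(onz("top",ho,.0345)))
pu=np.array([[247,389],[622,296]])/3+[220,120]
print("punch tops",tob(onz("top",pu,.08)))
# second view check
sp=np.array([[122,181],[424,357],[574,237]])/3+[200,140]
print("scene screws FR,FL,NL",tob(onz("scene",sp,.021)))
sp=np.array([[323,150],[503,240],[422,293],[235,193]])/3+[200,140]
print("scene plate NR NL FL FR",tob(onz("scene",sp,np.array([.028,.028,.0375,.0375]))))
sp=np.array([[173,203],[348,302],[370,291],[192,186]])/3+[200,140]
print("scene fence top far R,far L,near L, near R",tob(onz("scene",sp,.038)))
E
```

```text
yaw 12.251577867308622 [ 0.6492  -0.00885] centre [ 0.661575 -0.007075]
bed o [ 0.60440732 -0.01948897]
screws [[64.6, 169.2], [65.8, -170.9], [-139.4, 169.1]]
slab [[72.5, 167.5], [75.8, -180.8], [-145.9, -170.6], [-142.3, 178.4]]
plate [[26.5, 135.6], [29.4, -65.7], [-80.8, -67.3], [-85.2, 133.4]]
holes [[-18.6, 78.4], [-16.9, -11.5]]
punch tops [[-132.6, 122.6], [-128.3, -152.1]]
scene screws FR,FL,NL [[68.4, -166.1], [66.2, 172.5], [-135.8, 172.9]]
scene plate NR NL FL FR [[-82.7, -63.9], [-83.3, 136.6], [25.6, 137.1], [29.6, -63.0]]
scene fence top far R,far L,near L, near R [[75.8, -89.7], [72.7, 103.0], [51.4, 106.8], [47.8, -96.7]]
```

Emit:
send_rows([
  {"tx":0.45,"ty":-1,"tz":0,"rx":0,"ry":0,"rz":0.4,"fingers":1},
  {"tx":0.45,"ty":-1,"tz":0,"rx":0,"ry":0,"rz":0.4,"fingers":1},
  {"tx":0.45,"ty":-1,"tz":0,"rx":0,"ry":0,"rz":0.4,"fingers":1},
  {"tx":0.45,"ty":-1,"tz":0,"rx":0,"ry":0,"rz":0.4,"fingers":1},
  {"tx":0.45,"ty":-1,"tz":0,"rx":0,"ry":0,"rz":0.4,"fingers":1},
])

```text
clock: 0.6
tool_pos: [0.2931, 0.4231, 0.2424]
tcp_rot: [[-0.967, 0.255, -0.005], [0.255, 0.967, -0.008], [0.003, -0.009, -1.0]]
wrist_force: [0.8, 0.4, 0.6]
finger_gap: 1.002
```

Emit:
send_rows([
  {"tx":0.45,"ty":-1,"tz":0,"rx":0,"ry":0,"rz":0.4,"fingers":1},
  {"tx":0.45,"ty":-1,"tz":0,"rx":0,"ry":0,"rz":0.4,"fingers":1},
  {"tx":0.45,"ty":-1,"tz":0,"rx":0,"ry":0,"rz":0.4,"fingers":1},
  {"tx":0.45,"ty":-1,"tz":0,"rx":0,"ry":0,"rz":0.4,"fingers":1},
  {"tx":0.45,"ty":-1,"tz":0,"rx":0,"ry":0,"rz":0.4,"fingers":1},
])

```text
clock: 1.1
tool_pos: [0.3502, 0.2922, 0.2397]
tcp_rot: [[-0.994, 0.111, -0.006], [0.111, 0.994, -0.012], [0.005, -0.012, -1.0]]
wrist_force: [0.2, 0.3, 0.9]
finger_gap: 1.004
```

Emit:
send_rows([
  {"tx":0.45,"ty":-1,"tz":0,"rx":0,"ry":0,"rz":0.4,"fingers":1},
  {"tx":0.45,"ty":-1,"tz":0,"rx":0,"ry":0,"rz":0.4,"fingers":1},
  {"tx":0.45,"ty":-1,"tz":0,"rx":0,"ry":0,"rz":0.4,"fingers":1},
  {"tx":0.45,"ty":-1,"tz":0,"rx":0,"ry":0,"rz":0.4,"fingers":1},
  {"tx":0.45,"ty":-1,"tz":0,"rx":0,"ry":0,"rz":0.4,"fingers":1},
])

```text
clock: 1.6
tool_pos: [0.4072, 0.1614, 0.2375]
tcp_rot: [[-0.999, -0.035, -0.007], [-0.035, 0.999, -0.014], [0.008, -0.014, -1.0]]
wrist_force: [0.1, -0.4, -0.3]
finger_gap: 0.999
```

```bash
cat >> h.py <<'E'
BY=np.radians(12.25);BR=np.array([[np.cos(BY),-np.sin(BY)],[np.sin(BY),np.cos(BY)]]);BO=np.array([.6044,-.0195])
def st(tx=None,ty=None,tz=None):
    o=get_obs();p=o["tool_pos"];R=o["tcp_rot"];y=R[:2,1]
    b=(p[:2]-BO)@BR*1000
    yw=(np.degrees(np.arctan2(y[1],y[0]))-102.25+90)%180-90
    f=o["wrist_force"]; fb=f[:2]@BR
    print("t",round(o["clock"],2),"bed mm",b.round(1),"z",round(p[2]*1000,1),"yawerr",yw.round(2),"tilt",np.degrees(R[:2,2]).round(2),"F bed",fb.round(1),f[2].round(1),"gap",round(o["finger_gap"],3),"j6",round(o["joints"][5],1))
    if tx is not None:
        d=BR@(np.array([tx,ty])-b); print("world shift mm",d.round(1),"units",(d/25).round(3), "dz",None if tz is None else round((tz-p[2]*1000)/25,3),"rz units",(-yw/4).round(2))
E
python3 -c "
from h import *
st(-115,25,150)"
```

```text
t 1.6 bed mm [-154.3  218.6] z 237.5 yawerr -10.24 tilt [-0.41 -0.8 ] F bed [ 0.  -0.5] -0.3 gap 0.999 j6 -74.5
world shift mm [  79.5 -180.8] units [ 3.179 -7.234] dz -3.501 rz units 2.56
```

Emit:
send_rows([
  {"tx":0.4,"ty":-0.9,"tz":-0.35,"rx":0.05,"ry":-0.02,"rz":0.32,"fingers":1},
  {"tx":0.4,"ty":-0.9,"tz":-0.35,"rx":0.05,"ry":-0.02,"rz":0.32,"fingers":1},
  {"tx":0.4,"ty":-0.9,"tz":-0.35,"rx":0.05,"ry":-0.02,"rz":0.32,"fingers":1},
  {"tx":0.4,"ty":-0.9,"tz":-0.35,"rx":0.05,"ry":-0.02,"rz":0.32,"fingers":1},
  {"tx":0.4,"ty":-0.9,"tz":-0.35,"rx":0.05,"ry":-0.02,"rz":0.32,"fingers":1},
])

```text
clock: 2.1
tool_pos: [0.4585, 0.0435, 0.1919]
tcp_rot: [[-0.989, -0.151, 0.001], [-0.151, 0.989, 0.004], [-0.001, 0.004, -1.0]]
wrist_force: [-0.9, -0.3, 0.3]
finger_gap: 0.999
```

Emit:
send_rows([
  {"tx":0.4,"ty":-0.9,"tz":-0.35,"rx":0.05,"ry":-0.02,"rz":0.32,"fingers":1},
  {"tx":0.4,"ty":-0.9,"tz":-0.35,"rx":0.05,"ry":-0.02,"rz":0.32,"fingers":1},
  {"tx":0.4,"ty":-0.9,"tz":-0.35,"rx":0.05,"ry":-0.02,"rz":0.32,"fingers":1},
  {"tx":0.4,"ty":-0.9,"tz":-0.35,"rx":0.05,"ry":-0.02,"rz":0.32,"fingers":1},
  {"tx":0,"ty":0,"tz":0,"rx":0,"ry":0,"rz":0,"fingers":1},
])

```text
clock: 2.6
tool_pos: [0.4984, -0.0528, 0.1512]
tcp_rot: [[-0.971, -0.239, -0.001], [-0.239, 0.971, 0.019], [-0.004, 0.019, -1.0]]
wrist_force: [-0.8, 0.4, -0.3]
finger_gap: 0.997
```

```bash
python3 -c "
from h import *
st(-115,25,90)
im=camera('scene')[:,:,::-1];cv2.imwrite('pics/s1.png',cv2.resize(im[80:300,180:460],None,fx=2.7,fy=2.7,interpolation=cv2.INTER_CUBIC))"
```

```text
t 2.6 bed mm [-110.7  -10. ] z 151.2 yawerr 1.58 tilt [-0.04  1.1 ] F bed [-0.7  0.6] -0.3 gap 0.997 j6 -114.4
world shift mm [-11.7  33.3] units [-0.466  1.333] dz -2.447 rz units -0.39
```

View pics/s1.png

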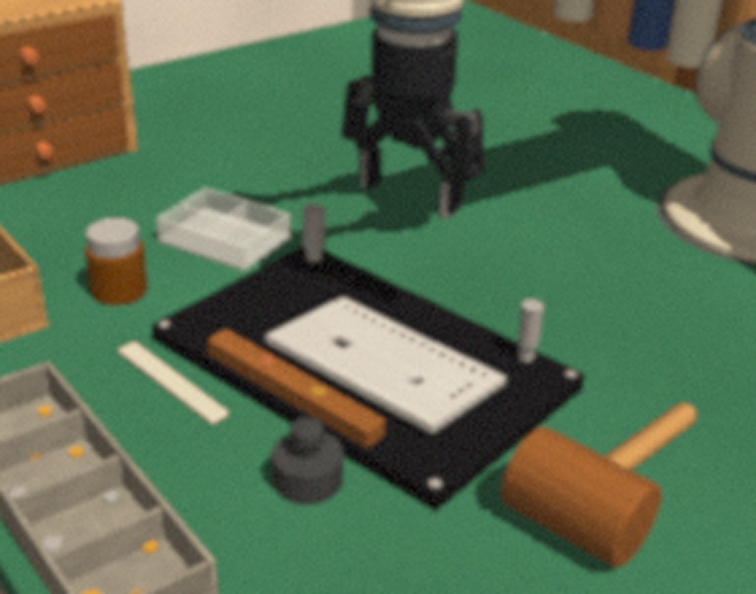

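```bash
python3 -c "
from h import *
for uv in [(345.6,159.3),(180+371/2.7,80+188/2.7)]:
  for z in (.12,.13,.14,.15): print(z,(onz('scene',[uv],z)[0,:2]-BO)@BR*1000)"
```

```text
0.12 [-155.63868884    3.61803752]
0.13 [-140.62047295   14.5293151 ]
0.14 [-125.60225707   25.44059268]
0.15 [-110.58404118   36.35187025]
0.12 [-145.75570887  -86.57473887]
0.13 [-130.92846214  -73.92066325]
0.14 [-116.1012154   -61.26658763]
0.15 [-101.27396867  -48.612512  ]
```

Emit:
send_rows([
  {"tx":-0.12,"ty":0.35,"tz":-0.5,"rx":-0.07,"ry":0,"rz":-0.1,"fingers":1},
  {"tx":-0.12,"ty":0.35,"tz":-0.5,"rx":-0.07,"ry":0,"rz":-0.1,"fingers":1},
  {"tx":-0.12,"ty":0.35,"tz":-0.5,"rx":-0.07,"ry":0,"rz":-0.1,"fingers":1},
  {"tx":-0.12,"ty":0.35,"tz":-0.5,"rx":-0.07,"ry":0,"rz":-0.1,"fingers":1},
  {"tx":0,"ty":0,"tz":0,"rx":0,"ry":0,"rz":0,"fingers":1},
])

```text
clock: 3.15
tool_pos: [0.4845, -0.0119, 0.0997]
tcp_rot: [[-0.977, -0.211, 0.001], [-0.211, 0.977, 0.0], [-0.001, 0.0, -1.0]]
wrist_force: [-0.9, 0.4, 0.3]
finger_gap: 1.002
```

```bash
python3 -c "
from h import *
st(-115,25,50)"
```

```text
t 3.15 bed mm [-115.6   32.9] z 99.7 yawerr -0.07 tilt [0.03 0.02] F bed [-0.8  0.6] 0.3 gap 1.002 j6 -107.6
world shift mm [ 2.2 -7.6] units [ 0.089 -0.304] dz -1.99 rz units 0.02
```

Emit:
send_rows([
  {"tx":0.02,"ty":-0.1,"tz":-0.8,"rx":0,"ry":0,"rz":0,"fingers":1},
  {"tx":0.02,"ty":-0.1,"tz":-0.8,"rx":0,"ry":0,"rz":0,"fingers":1},
  {"tx":0.02,"ty":-0.1,"tz":-0.6,"rx":0,"ry":0,"rz":0,"fingers":1},
  {"tx":0,"ty":0,"tz":-0.1,"rx":0,"ry":0,"rz":0,"fingers":1},
  {"tx":0,"ty":0,"tz":0,"rx":0,"ry":0,"rz":0,"fingers":1},
])

```text
clock: 3.65
tool_pos: [0.4866, -0.0174, 0.0426]
tcp_rot: [[-0.976, -0.215, 0.005], [-0.215, 0.977, -0.001], [-0.004, -0.002, -1.0]]
wrist_force: [0.1, -0.1, -0.6]
finger_gap: 1.0
```

```bash
python3 -c "
from h import *
st(-115,25,28)"
```

```text
t 3.65 bed mm [-114.6   27. ] z 42.6 yawerr 0.19 tilt [ 0.27 -0.04] F bed [ 0.1 -0.1] -0.6 gap 1.0 j6 -108.5
world shift mm [ 0.1 -2.1] units [ 0.003 -0.083] dz -0.583 rz units -0.05
```

Emit:
send_rows([
  {"tx":0,"ty":0,"tz":-0.25,"rx":0,"ry":0.06,"rz":0,"fingers":1},
  {"tx":0,"ty":0,"tz":-0.25,"rx":0,"ry":0,"rz":0,"fingers":1},
  {"tx":0,"ty":0,"tz":-0.1,"rx":0,"ry":0,"rz":0,"fingers":1},
  {"tx":0,"ty":0,"tz":0,"rx":0,"ry":0,"rz":0,"fingers":1},
  {"tx":0,"ty":0,"tz":0,"rx":0,"ry":0,"rz":0,"fingers":1},
])

```text
clock: 4.15
tool_pos: [0.4883, -0.0172, 0.0295]
tcp_rot: [[-0.976, -0.216, 0.005], [-0.216, 0.976, -0.001], [-0.004, -0.002, -1.0]]
wrist_force: [-0.6, 0.4, 0.7]
finger_gap: 1.001
```

```bash
python3 -c "
from h import *
st(-96,25,28)
im=camera('scene')[:,:,::-1];cv2.imwrite('pics/s2.png',cv2.resize(im[120:270,220:420],None,fx=3.8,fy=3.8,interpolation=cv2.INTER_CUBIC))"
```

```text
t 4.15 bed mm [-112.9   26.9] z 29.5 yawerr 0.22 tilt [ 0.27 -0.08] F bed [-0.5  0.5] 0.7 gap 1.001 j6 -108.4
world shift mm [16.9  1.8] units [0.678 0.071] dz -0.059 rz units -0.06
```

View pics/s2.png

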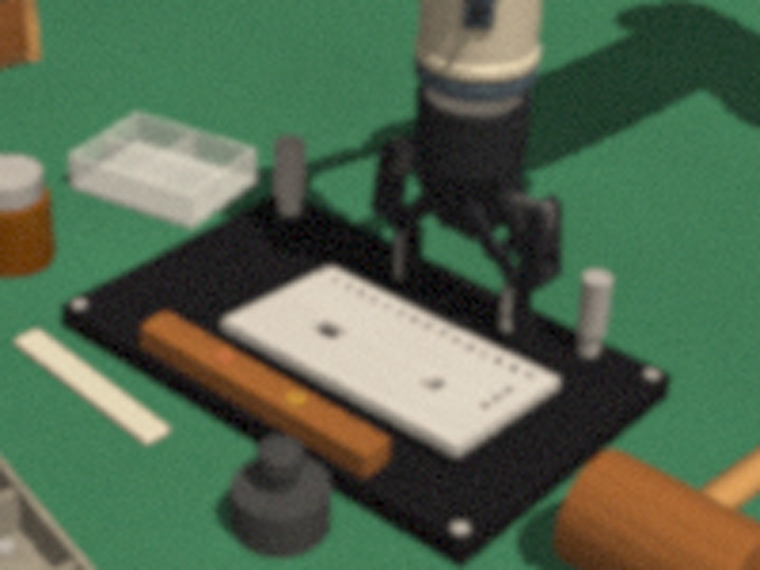

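The fingers stand just in front of the plate's near edge, with tips at about (400,280) and (507,330) in this crop, clear of both punches. I'll probe downwards a little before pushing.

Emit:
send_rows([
  {"tx":0,"ty":0,"tz":-0.08,"rx":0,"ry":0.06,"rz":-0.05,"fingers":1},
  {"tx":0,"ty":0,"tz":-0.06,"rx":0,"ry":0,"rz":0,"fingers":1},
  {"tx":0,"ty":0,"tz":0,"rx":0,"ry":0,"rz":0,"fingers":1},
  {"tx":0,"ty":0,"tz":0,"rx":0,"ry":0,"rz":0,"fingers":1},
  {"tx":0,"ty":0,"tz":0,"rx":0,"ry":0,"rz":0,"fingers":1},
])

```text
clock: 4.7
tool_pos: [0.4887, -0.0173, 0.0263]
tcp_rot: [[-0.977, -0.212, 0.001], [-0.212, 0.977, -0.001], [-0.001, -0.002, -1.0]]
wrist_force: [-0.3, -0.6, -0.8]
finger_gap: 1.001
```

```bash
python3 -c "
from h import *
st(-96,25,27)"
```

```text
t 4.7 bed mm [-112.6   26.7] z 26.3 yawerr -0.0 tilt [ 0.07 -0.08] F bed [-0.4 -0.5] -0.8 gap 1.001 j6 -108.2
world shift mm [16.6  1.8] units [0.664 0.074] dz 0.03 rz units 0.0
```

Emit:
send_rows([
  {"tx":0.16,"ty":0.034,"tz":0,"rx":0,"ry":0,"rz":0,"fingers":1},
  {"tx":0.16,"ty":0.034,"tz":0,"rx":0,"ry":0,"rz":0,"fingers":1},
  {"tx":0.16,"ty":0.034,"tz":0,"rx":0,"ry":0,"rz":0,"fingers":1},
  {"tx":0.16,"ty":0.034,"tz":0,"rx":0,"ry":0,"rz":0,"fingers":1},
  {"tx":0.16,"ty":0.034,"tz":0,"rx":0,"ry":0,"rz":0,"fingers":1},
])

```text
clock: 5.2
tool_pos: [0.51, -0.0127, 0.0264]
tcp_rot: [[-0.977, -0.212, 0.001], [-0.212, 0.977, -0.001], [-0.0, -0.001, -1.0]]
wrist_force: [-1.8, 0.3, 2.0]
finger_gap: 0.996
```

```bash
python3 -c "
from h import *
st(-74,25,27)"
```

```text
t 5.2 bed mm [-90.8  26.7] z 26.4 yawerr 0.0 tilt [ 0.04 -0.08] F bed [-1.7  0.7] 2.0 gap 0.996 j6 -107.4
world shift mm [16.7  1.9] units [0.67  0.076] dz 0.025 rz units -0.0
```

Emit:
send_rows([
  {"tx":0.08,"ty":0.017,"tz":0.01,"rx":0,"ry":0,"rz":0,"fingers":1},
  {"tx":0.08,"ty":0.017,"tz":0,"rx":0,"ry":0,"rz":0,"fingers":1},
  {"tx":0.08,"ty":0.017,"tz":0,"rx":0,"ry":0,"rz":0,"fingers":1},
  {"tx":0.08,"ty":0.017,"tz":0,"rx":0,"ry":0,"rz":0,"fingers":1},
  {"tx":0.08,"ty":0.017,"tz":0,"rx":0,"ry":0,"rz":0,"fingers":1},
])

```text
clock: 5.7
tool_pos: [0.5198, -0.0107, 0.0263]
tcp_rot: [[-0.977, -0.212, -0.003], [-0.212, 0.977, -0.002], [0.004, -0.001, -1.0]]
wrist_force: [-3.1, -0.4, 2.1]
finger_gap: 1.004
```

```bash
python3 -c "
from h import *
st(-74,25,27)
im=camera('scene')[:,:,::-1];cv2.imwrite('pics/s3.png',cv2.resize(im[120:270,220:420],None,fx=3.8,fy=3.8,interpolation=cv2.INTER_CUBIC))"
```

```text
t 5.7 bed mm [-80.8  26.6] z 26.3 yawerr -0.01 tilt [-0.18 -0.12] F bed [-3.1  0.3] 2.1 gap 1.004 j6 -107.1
world shift mm [ 7.  -0.1] units [ 0.28  -0.004] dz 0.028 rz units 0.0
```

View pics/s3.png

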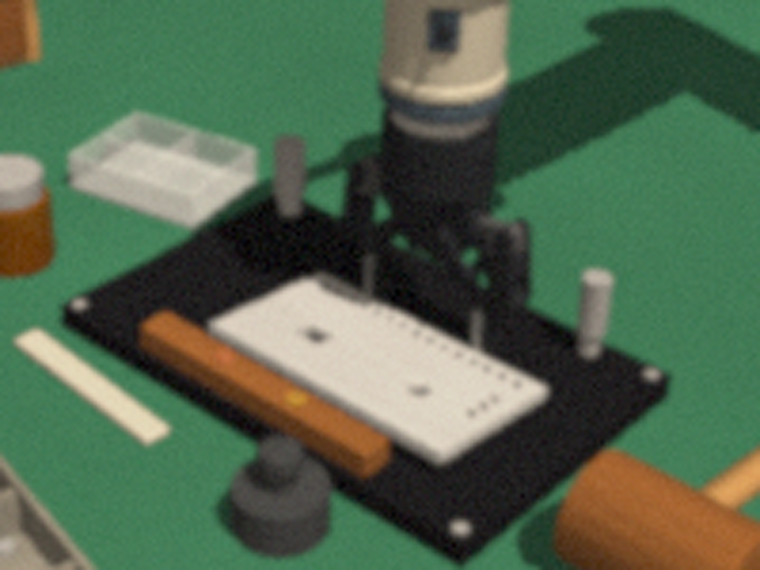

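The plate is moving squarely towards the fence at about 3 N, with a small gap left.

Emit:
send_rows([
  {"tx":0.05,"ty":0.011,"tz":0.01,"rx":0,"ry":0,"rz":0,"fingers":1},
  {"tx":0.05,"ty":0.011,"tz":0,"rx":0,"ry":0,"rz":0,"fingers":1},
  {"tx":0.05,"ty":0.011,"tz":0,"rx":0,"ry":0,"rz":0,"fingers":1},
  {"tx":0.03,"ty":0.007,"tz":0,"rx":0,"ry":0,"rz":0,"fingers":1},
  {"tx":0.03,"ty":0.007,"tz":0,"rx":0,"ry":0,"rz":0,"fingers":1},
])

```text
clock: 6.25
tool_pos: [0.5255, -0.0094, 0.0263]
tcp_rot: [[-0.977, -0.212, -0.003], [-0.212, 0.977, -0.002], [0.004, -0.001, -1.0]]
wrist_force: [-2.8, -1.4, 1.7]
finger_gap: 1.002
```

```bash
python3 -c "
from h import *
st(-74,25,27)"
```

```text
t 6.25 bed mm [-75.   26.6] z 26.3 yawerr -0.01 tilt [-0.19 -0.12] F bed [-3.  -0.8] 1.7 gap 1.002 j6 -106.9
world shift mm [ 1.3 -1.4] units [ 0.051 -0.055] dz 0.027 rz units 0.0
```

Emit:
send_rows([
  {"tx":0.03,"ty":0.007,"tz":0.0,"rx":0,"ry":0,"rz":0,"fingers":1},
  {"tx":0.03,"ty":0.007,"tz":0,"rx":0,"ry":0,"rz":0,"fingers":1},
  {"tx":0.02,"ty":0.005,"tz":0,"rx":0,"ry":0,"rz":0,"fingers":1},
  {"tx":0.02,"ty":0.005,"tz":0,"rx":0,"ry":0,"rz":0,"fingers":1},
  {"tx":0,"ty":0,"tz":0,"rx":0,"ry":0,"rz":0,"fingers":1},
])

```text
clock: 6.75
tool_pos: [0.5272, -0.009, 0.0263]
tcp_rot: [[-0.977, -0.212, -0.006], [-0.212, 0.977, -0.003], [0.007, -0.001, -1.0]]
wrist_force: [-3.0, 0.1, 1.5]
finger_gap: 1.002
```

```bash
python3 -c "
from h import *
st(-74,25,27)"
```

```text
t 6.75 bed mm [-73.2  26.6] z 26.3 yawerr -0.02 tilt [-0.35 -0.15] F bed [-2.9  0.7] 1.5 gap 1.002 j6 -106.8
world shift mm [-0.4 -1.7] units [-0.017 -0.069] dz 0.026 rz units 0.0
```

Emit:
send_rows([
  {"tx":0.04,"ty":0.009,"tz":0.0,"rx":0,"ry":0,"rz":0,"fingers":1},
  {"tx":0.04,"ty":0.009,"tz":0,"rx":0,"ry":0,"rz":0,"fingers":1},
  {"tx":0.04,"ty":0.009,"tz":0,"rx":0,"ry":0,"rz":0,"fingers":1},
  {"tx":0.04,"ty":0.009,"tz":0,"rx":0,"ry":0,"rz":0,"fingers":1},
  {"tx":0.04,"ty":0.009,"tz":0,"rx":0,"ry":0,"rz":0,"fingers":1},
])

```text
clock: 7.25
tool_pos: [0.5274, -0.009, 0.0264]
tcp_rot: [[-0.977, -0.212, -0.019], [-0.212, 0.977, -0.005], [0.02, -0.001, -1.0]]
wrist_force: [-7.8, -1.4, 5.8]
finger_gap: 1.001
```

```bash
python3 -c "
from h import *
st(-74,25,27)
im=camera('scene')[:,:,::-1];cv2.imwrite('pics/s4.png',cv2.resize(im[120:270,220:420],None,fx=3.8,fy=3.8,interpolation=cv2.INTER_CUBIC))"
```

```text
t 7.25 bed mm [-73.   26.6] z 26.4 yawerr -0.03 tilt [-1.1  -0.28] F bed [-7.9  0.3] 5.8 gap 1.001 j6 -106.6
world shift mm [-0.6 -1.8] units [-0.025 -0.071] dz 0.024 rz units 0.01
```

View pics/s4.png

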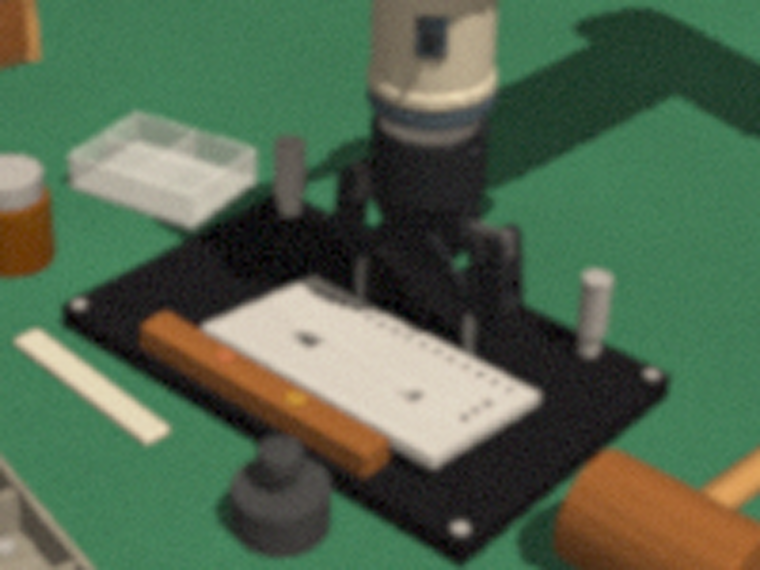

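The plate is now flush against the fence at about 8 N. I'll back off, rise, close the fingers and go round to the left end, after checking where the mallet is.

Emit:
send_rows([
  {"tx":-0.3,"ty":-0.065,"tz":0.0,"rx":0.07,"ry":-0.28,"rz":0,"fingers":1},
  {"tx":-0.4,"ty":-0.09,"tz":0.1,"rx":0,"ry":0,"rz":0,"fingers":1},
  {"tx":-0.3,"ty":-0.065,"tz":0.9,"rx":0,"ry":0,"rz":0,"fingers":1},
  {"tx":0,"ty":0,"tz":1,"rx":0,"ry":0,"rz":0,"fingers":1},
  {"tx":0,"ty":0,"tz":1,"rx":0,"ry":0,"rz":0,"fingers":1},
])

```text
clock: 7.8
tool_pos: [0.5, -0.014, 0.0995]
tcp_rot: [[-0.977, -0.212, -0.003], [-0.212, 0.977, 0.002], [0.002, 0.002, -1.0]]
wrist_force: [0.5, -0.7, 0.4]
finger_gap: 1.001
```

```bash
python3 -c "
from h import *
st(-8,158,110)
print([((onz('top',[u],z)[0,:2]-BO)@BR*1000).round(1).tolist() for u,z in [((248,200),.04),((220+83/3,120+250/3),.04),((220+68/3,120+182/3),.04),((220+68/3,120+182/3),.07)]])
print([((onz('scene',[(200+x/3,140+y/3)],z)[0,:2]-BO)@BR*1000).round(1).tolist() for x,y,z in [(500,365,.03),(545,297,.07),(502,340,.05)]])
"
```

```text
t 7.8 bed mm [-100.9   27.5] z 99.5 yawerr -0.01 tilt [-0.15  0.11] F bed [ 0.3 -0.8] 0.4 gap 1.001 j6 -107.8
world shift mm [ 63.1 147.2] units [2.524 5.889] dz 0.42 rz units 0.0
[[-0.7, 217.9], [-7.8, 220.2], [44.1, 220.3], [40.4, 216.1]]
[[43.7, 223.9], [0.7, 228.6], [40.3, 221.0]]
```

Emit:
send_rows([
  {"tx":0.36,"ty":0.84,"tz":0.3,"rx":0,"ry":0,"rz":0,"fingers":-1},
  {"tx":0.36,"ty":0.84,"tz":0.3,"rx":0,"ry":0,"rz":0,"fingers":-1},
  {"tx":0.36,"ty":0.84,"tz":0,"rx":0,"ry":0,"rz":0,"fingers":-1},
  {"tx":0.36,"ty":0.84,"tz":0,"rx":0,"ry":0,"rz":0,"fingers":-1},
  {"tx":0.36,"ty":0.84,"tz":0,"rx":0,"ry":0,"rz":0,"fingers":-1},
])

```text
clock: 8.3
tool_pos: [0.5497, 0.0922, 0.1241]
tcp_rot: [[-0.978, -0.207, 0.016], [-0.207, 0.978, 0.002], [-0.016, -0.001, -1.0]]
wrist_force: [0.3, -0.1, 0.7]
finger_gap: 0.141
```

Emit:
send_rows([
  {"tx":0.36,"ty":0.84,"tz":0,"rx":0,"ry":0,"rz":0,"fingers":-1},
  {"tx":0.3,"ty":0.65,"tz":0,"rx":0,"ry":0,"rz":0,"fingers":-1},
  {"tx":0,"ty":0,"tz":0,"rx":0,"ry":0,"rz":0,"fingers":-1},
  {"tx":0,"ty":0,"tz":0,"rx":0,"ry":0,"rz":0,"fingers":-1},
  {"tx":0,"ty":0,"tz":0,"rx":0,"ry":0,"rz":0,"fingers":-1},
])

```text
clock: 8.8
tool_pos: [0.5678, 0.1334, 0.1256]
tcp_rot: [[-0.977, -0.21, 0.02], [-0.21, 0.978, 0.004], [-0.021, -0.0, -1.0]]
wrist_force: [0.1, 0.2, 0.2]
finger_gap: 0.001
```

```bash
python3 -c "
from h import *
st(-8,160,60)
im=camera('scene')[:,:,::-1];cv2.imwrite('pics/s5.png',cv2.resize(im[100:270,220:420],None,fx=3.5,fy=3.5,interpolation=cv2.INTER_CUBIC))
im=camera('top')[:,:,::-1];cv2.imwrite('pics/t5.png',cv2.resize(im[110:280,220:440],None,fx=3.5,fy=3.5,interpolation=cv2.INTER_CUBIC))"
```

```text
t 8.8 bed mm [ -3.4 157.2] z 125.6 yawerr -0.12 tilt [1.17 0.23] F bed [0.2 0.2] 0.2 gap 0.001 j6 -92.3
world shift mm [-5.1  1.8] units [-0.205  0.071] dz -2.623 rz units 0.03
```

View pics/s5.png

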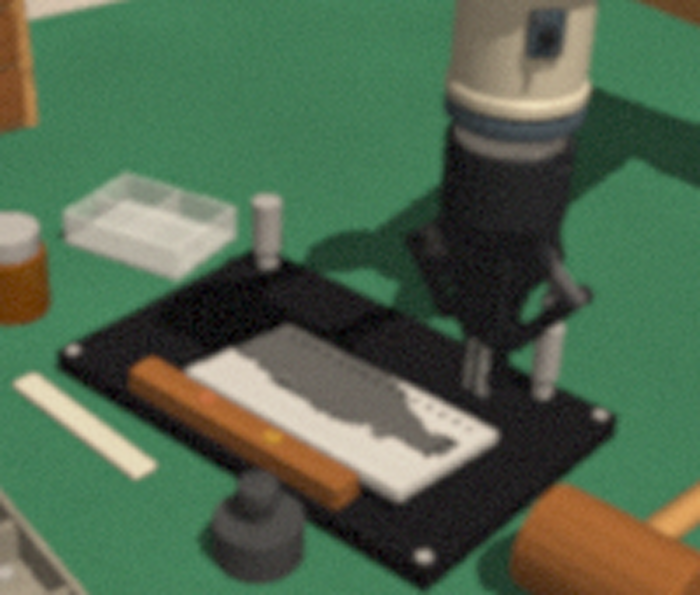

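View pics/t5.png

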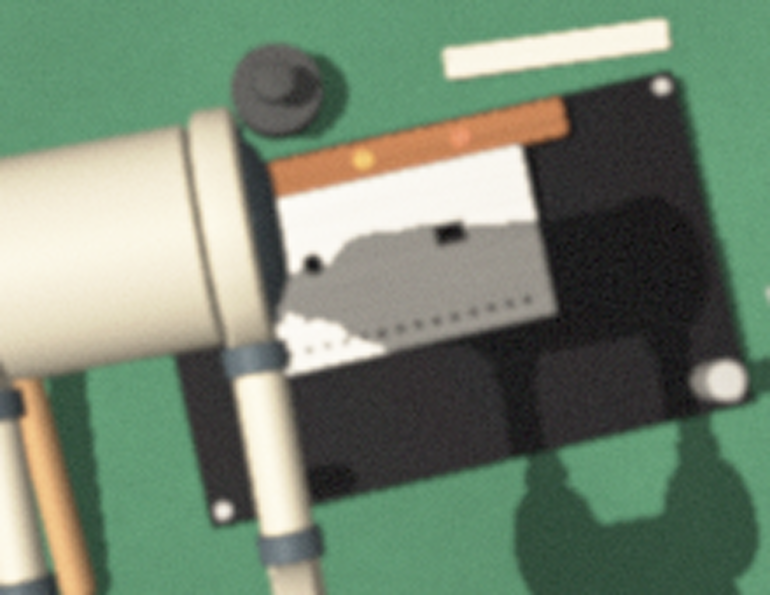

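The plate lies flush along the fence and the closed fingers are off its left end, at about (475,390) in the scene crop. The knuckles are well above mallet height. Descending.

Emit:
send_rows([
  {"tx":-0.1,"ty":0.03,"tz":-0.8,"rx":-0.03,"ry":0.15,"rz":0.03,"fingers":-1},
  {"tx":-0.1,"ty":0.03,"tz":-0.8,"rx":-0.03,"ry":0.15,"rz":0,"fingers":-1},
  {"tx":0,"ty":0,"tz":-0.8,"rx":0,"ry":0,"rz":0,"fingers":-1},
  {"tx":0,"ty":0,"tz":-0.2,"rx":0,"ry":0,"rz":0,"fingers":-1},
  {"tx":0,"ty":0,"tz":0,"rx":0,"ry":0,"rz":0,"fingers":-1},
])

```text
clock: 9.4
tool_pos: [0.5598, 0.1324, 0.0526]
tcp_rot: [[-0.978, -0.209, -0.007], [-0.209, 0.978, -0.002], [0.007, -0.0, -1.0]]
wrist_force: [-0.8, 0.1, 0.6]
finger_gap: 0.001
```

```bash
python3 -c "
from h import *
st(-8,160,40)
im=camera('scene')[:,:,::-1];cv2.imwrite('pics/s6.png',cv2.resize(im[100:270,220:420],None,fx=3.5,fy=3.5,interpolation=cv2.INTER_CUBIC))"
```

```text
t 9.4 bed mm [-11.3 157.9] z 52.6 yawerr -0.18 tilt [-0.4 -0.1] F bed [-0.8  0.3] 0.6 gap 0.001 j6 -92.1
world shift mm [2.8 2.7] units [0.112 0.109] dz -0.502 rz units 0.04
```

View pics/s6.png

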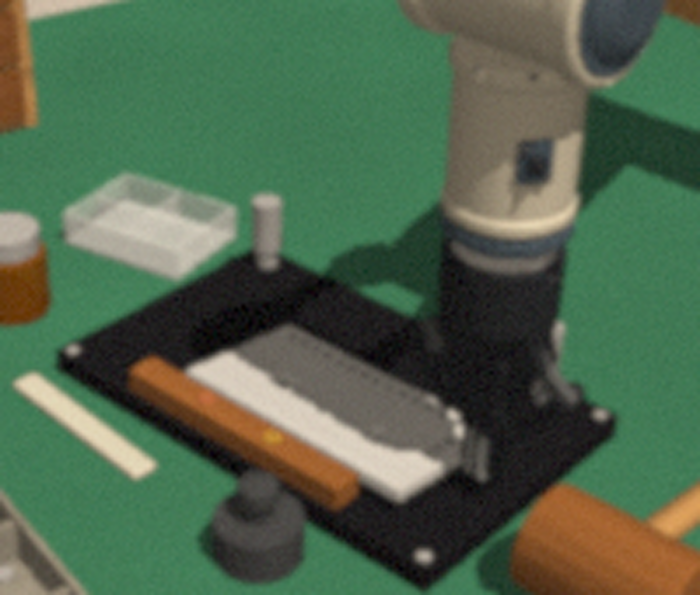

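Emit:
send_rows([
  {"tx":0.05,"ty":0.03,"tz":-0.3,"rx":0.02,"ry":-0.1,"rz":0.04,"fingers":-1},
  {"tx":0,"ty":0,"tz":-0.15,"rx":0,"ry":0,"rz":0,"fingers":-1},
  {"tx":0,"ty":0,"tz":0,"rx":0,"ry":0,"rz":0,"fingers":-1},
  {"tx":0.034,"ty":-0.156,"tz":0,"rx":0,"ry":0,"rz":0,"fingers":-1},
  {"tx":0.034,"ty":-0.156,"tz":0,"rx":0,"ry":0,"rz":0,"fingers":-1},
])

```text
clock: 9.95
tool_pos: [0.5642, 0.1256, 0.043]
tcp_rot: [[-0.977, -0.213, 0.004], [-0.213, 0.977, 0.0], [-0.004, -0.0, -1.0]]
wrist_force: [0.6, -0.4, -0.4]
finger_gap: 0.001
```

```bash
python3 -c "
from h import *
st(-8,150,40)"
```

```text
t 9.95 bed mm [ -8.5 150.4] z 43.0 yawerr 0.05 tilt [0.24 0.03] F bed [ 0.5 -0.5] -0.4 gap 0.001 j6 -93.1
world shift mm [ 0.6 -0.3] units [ 0.022 -0.01 ] dz -0.12 rz units -0.01
```

Emit:
send_rows([
  {"tx":0,"ty":0,"tz":-0.1,"rx":0,"ry":0,"rz":0,"fingers":-1},
  {"tx":0.025,"ty":-0.117,"tz":-0.02,"rx":0,"ry":0.03,"rz":0,"fingers":-1},
  {"tx":0.025,"ty":-0.117,"tz":0,"rx":0,"ry":0,"rz":0,"fingers":-1},
  {"tx":0.025,"ty":-0.117,"tz":0,"rx":0,"ry":0,"rz":0,"fingers":-1},
  {"tx":0.025,"ty":-0.117,"tz":0,"rx":0,"ry":0,"rz":0,"fingers":-1},
])

```text
clock: 10.45
tool_pos: [0.5673, 0.1134, 0.0407]
tcp_rot: [[-0.977, -0.213, 0.003], [-0.213, 0.977, 0.002], [-0.004, 0.002, -1.0]]
wrist_force: [-0.4, 2.2, 0.3]
finger_gap: -0.001
```

```bash
python3 -c "
from h import *
st(-8,114,40)"
```

```text
t 10.45 bed mm [ -8.  137.8] z 40.7 yawerr 0.04 tilt [0.18 0.13] F bed [0.  2.3] 0.3 gap -0.001 j6 -94.4
world shift mm [  5.1 -23.2] units [ 0.203 -0.928] dz -0.026 rz units -0.01
```

Emit:
send_rows([
  {"tx":0.025,"ty":-0.117,"tz":0,"rx":0,"ry":0,"rz":0,"fingers":-1},
  {"tx":0.025,"ty":-0.117,"tz":0,"rx":0,"ry":0,"rz":0,"fingers":-1},
  {"tx":0.025,"ty":-0.117,"tz":0,"rx":0,"ry":0,"rz":0,"fingers":-1},
  {"tx":0.025,"ty":-0.117,"tz":0,"rx":0,"ry":0,"rz":0,"fingers":-1},
  {"tx":0,"ty":0,"tz":0,"rx":0,"ry":0,"rz":0,"fingers":-1},
])

```text
clock: 10.95
tool_pos: [0.5701, 0.1003, 0.0407]
tcp_rot: [[-0.977, -0.212, 0.003], [-0.212, 0.977, 0.002], [-0.004, 0.002, -1.0]]
wrist_force: [0.4, 0.5, 0.9]
finger_gap: 0.004
```

```bash
python3 -c "
from h import *
st(-8,114,40)
im=camera('scene')[:,:,::-1];cv2.imwrite('pics/s7.png',cv2.resize(im[100:270,220:420],None,fx=3.5,fy=3.5,interpolation=cv2.INTER_CUBIC))
im=camera('top')[:,:,::-1];cv2.imwrite('pics/t7.png',cv2.resize(im[110:280,220:440],None,fx=3.5,fy=3.5,interpolation=cv2.INTER_CUBIC))"
```

```text
t 10.95 bed mm [ -8.1 124.4] z 40.7 yawerr 0.02 tilt [0.18 0.14] F bed [0.5 0.4] 0.9 gap 0.004 j6 -95.7
world shift mm [  2.3 -10.1] units [ 0.092 -0.405] dz -0.029 rz units -0.0
```

View pics/s7.png

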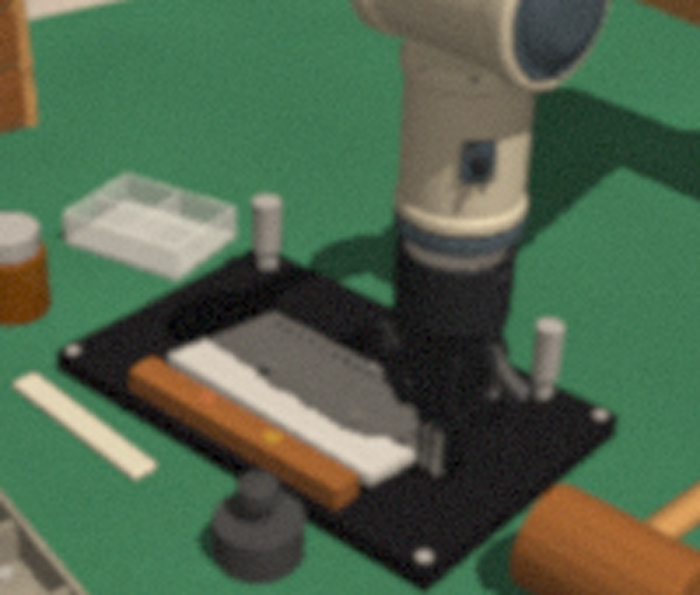

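View pics/t7.png

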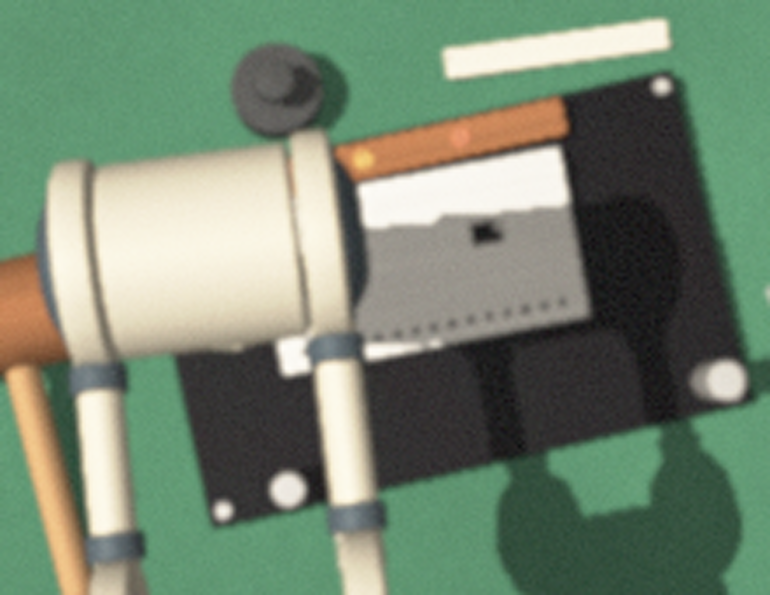

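```bash
python3 -c "
from h import *
for nm,c in (('t5',[(522,147),(556,314)]),('t7',[(559,147),(591,316)])):
  for (x,y),z in zip(c,(.0375,.028)): print(nm,((onz('top',[(220+x/3.5,110+y/3.5)],z)[0,:2]-BO)@BR*1000).round(1))
print(((onz('top',[(220+278/3.5,110+376/3.5)],.028)[0,:2]-BO)@BR*1000).round(1),((onz('top',[(220+286/3.5,110+374/3.5)],.028)[0,:2]-BO)@BR*1000).round(1))
"
```

```text
t5 [ 44.2 -69.7]
t5 [-64.7 -67.5]
t7 [ 39.  -92.9]
t7 [-71.  -89.2]
[-63.7 115.4] [-63.5 110.1]
```

The push turned the plate about 2° clockwise, so its right end is roughly 5 mm off the fence. About 10 mm of sideways travel remains. I'll back off and re-square it with the open fingers on the near edge.

Emit:
send_rows([
  {"tx":-0.08,"ty":0.39,"tz":0,"rx":0,"ry":0,"rz":0,"fingers":-1},
  {"tx":-0.02,"ty":0.1,"tz":0.3,"rx":0,"ry":0,"rz":0,"fingers":-1},
  {"tx":0,"ty":0,"tz":1,"rx":0,"ry":0,"rz":0,"fingers":-1},
  {"tx":0,"ty":0,"tz":1,"rx":0,"ry":0,"rz":0,"fingers":-1},
  {"tx":-0.2,"ty":-0.5,"tz":0.6,"rx":0,"ry":0,"rz":0,"fingers":-1},
])

```text
clock: 11.55
tool_pos: [0.5601, 0.1024, 0.1133]
tcp_rot: [[-0.977, -0.215, -0.003], [-0.215, 0.977, 0.001], [0.002, 0.001, -1.0]]
wrist_force: [-0.1, -0.2, 0.1]
finger_gap: 0.002
```

```bash
python3 -c "
from h import *
st(-112,5,110)"
```

```text
t 11.55 bed mm [-17.4 128.5] z 113.3 yawerr 0.17 tilt [-0.15  0.04] F bed [-0.1 -0.2] 0.1 gap 0.002 j6 -95.5
world shift mm [ -66.2 -140.8] units [-2.648 -5.631] dz -0.131 rz units -0.04
```

Emit:
send_rows([
  {"tx":-0.44,"ty":-0.9,"tz":0,"rx":0,"ry":0,"rz":0,"fingers":-1},
  {"tx":-0.44,"ty":-0.9,"tz":0,"rx":0,"ry":0,"rz":0,"fingers":0},
  {"tx":-0.44,"ty":-0.9,"tz":0,"rx":0,"ry":0,"rz":0,"fingers":1},
  {"tx":-0.44,"ty":-0.9,"tz":0,"rx":0,"ry":0,"rz":0,"fingers":1},
  {"tx":-0.44,"ty":-0.9,"tz":0,"rx":0,"ry":0,"rz":0,"fingers":1},
])

```text
clock: 12.05
tool_pos: [0.5037, -0.0144, 0.1197]
tcp_rot: [[-0.976, -0.22, 0.006], [-0.22, 0.976, -0.001], [-0.006, -0.003, -1.0]]
wrist_force: [0.1, -0.3, 0.1]
finger_gap: 0.679
```

Emit:
send_rows([
  {"tx":-0.4,"ty":-0.6,"tz":0,"rx":0,"ry":0,"rz":0,"fingers":1},
  {"tx":0,"ty":0,"tz":-0.2,"rx":0,"ry":0,"rz":0,"fingers":1},
  {"tx":0,"ty":0,"tz":-0.2,"rx":0,"ry":0,"rz":0,"fingers":1},
  {"tx":0,"ty":0,"tz":-0.2,"rx":0,"ry":0,"rz":0,"fingers":1},
  {"tx":0,"ty":0,"tz":0,"rx":0,"ry":0,"rz":0,"fingers":1},
])

```text
clock: 12.55
tool_pos: [0.4916, -0.033, 0.1048]
tcp_rot: [[-0.976, -0.216, 0.008], [-0.216, 0.976, -0.003], [-0.007, -0.005, -1.0]]
wrist_force: [0.0, 0.2, -0.4]
finger_gap: 1.003
```

```bash
python3 -c "
from h import *
st(-112,5,28)"
```

```text
t 12.55 bed mm [-113.1   10.7] z 104.8 yawerr 0.21 tilt [ 0.46 -0.18] F bed [0.1 0.2] -0.4 gap 1.003 j6 -110.2
world shift mm [ 2.3 -5.4] units [ 0.092 -0.215] dz -3.07 rz units -0.05
```

Emit:
send_rows([
  {"tx":0,"ty":0,"tz":-0.9,"rx":0.04,"ry":0.08,"rz":-0.05,"fingers":1},
  {"tx":0,"ty":0,"tz":-0.9,"rx":0,"ry":0,"rz":0,"fingers":1},
  {"tx":0,"ty":0,"tz":-0.8,"rx":0,"ry":0,"rz":0,"fingers":1},
  {"tx":0,"ty":0,"tz":-0.25,"rx":0,"ry":0,"rz":0,"fingers":1},
  {"tx":0,"ty":0,"tz":0,"rx":0,"ry":0,"rz":0,"fingers":1},
])

```text
clock: 13.05
tool_pos: [0.4929, -0.0299, 0.0315]
tcp_rot: [[-0.976, -0.217, 0.003], [-0.217, 0.976, 0.0], [-0.003, -0.0, -1.0]]
wrist_force: [-0.1, 0.8, 0.2]
finger_gap: 0.997
```

```bash
python3 -c "
from h import *
st(-74,10,27)"
```

```text
t 13.05 bed mm [-111.2   13.5] z 31.5 yawerr 0.31 tilt [0.17 0.02] F bed [0.1 0.8] 0.2 gap 0.997 j6 -110.0
world shift mm [37.1  4.5] units [1.482 0.18 ] dz -0.18 rz units -0.08
```

Emit:
send_rows([
  {"tx":0.2,"ty":0.043,"tz":-0.18,"rx":0,"ry":0,"rz":-0.08,"fingers":1},
  {"tx":0.2,"ty":0.043,"tz":0,"rx":0,"ry":0.02,"rz":0,"fingers":1},
  {"tx":0.2,"ty":0.043,"tz":0,"rx":0,"ry":0,"rz":0,"fingers":1},
  {"tx":0.2,"ty":0.043,"tz":0,"rx":0,"ry":0,"rz":0,"fingers":1},
  {"tx":0.1,"ty":0.022,"tz":0,"rx":0,"ry":0,"rz":0,"fingers":1},
])

```text
clock: 13.55
tool_pos: [0.5198, -0.0243, 0.0305]
tcp_rot: [[-0.977, -0.212, 0.007], [-0.212, 0.977, -0.0], [-0.007, -0.002, -1.0]]
wrist_force: [-0.2, 0.0, -0.2]
finger_gap: 1.002
```

```bash
python3 -c "
from h import *
st(-74,10,27)"
```

```text
t 13.55 bed mm [-83.7  13.2] z 30.5 yawerr 0.01 tilt [ 0.41 -0.01] F bed [-0.2  0.1] -0.2 gap 1.002 j6 -108.7
world shift mm [10.2 -1.1] units [ 0.407 -0.044] dz -0.14 rz units -0.0
```

Emit:
send_rows([
  {"tx":0,"ty":0,"tz":-0.16,"rx":0,"ry":0.1,"rz":0,"fingers":1},
  {"tx":0,"ty":0,"tz":0,"rx":0,"ry":0,"rz":0,"fingers":1},
  {"tx":0.08,"ty":0.017,"tz":0,"rx":0,"ry":0,"rz":0,"fingers":1},
  {"tx":0.08,"ty":0.017,"tz":0,"rx":0,"ry":0,"rz":0,"fingers":1},
  {"tx":0.08,"ty":0.017,"tz":0,"rx":0,"ry":0,"rz":0,"fingers":1},
])

```text
clock: 14.05
tool_pos: [0.5263, -0.0233, 0.0264]
tcp_rot: [[-0.977, -0.212, -0.001], [-0.212, 0.977, -0.001], [0.001, -0.001, -1.0]]
wrist_force: [-0.2, -1.5, 0.7]
finger_gap: 1.0
```

```bash
python3 -c "
from h import *
st(-74,10,27)"
```

```text
t 14.05 bed mm [-77.2  12.9] z 26.4 yawerr -0.01 tilt [-0.05 -0.05] F bed [-0.5 -1.4] 0.7 gap 1.0 j6 -108.4
world shift mm [ 3.7 -2.1] units [ 0.148 -0.085] dz 0.023 rz units 0.0
```

Emit:
send_rows([
  {"tx":0.06,"ty":0.013,"tz":0,"rx":0,"ry":0,"rz":0,"fingers":1},
  {"tx":0.05,"ty":0.011,"tz":0,"rx":0,"ry":0,"rz":0,"fingers":1},
  {"tx":0.05,"ty":0.011,"tz":0,"rx":0,"ry":0,"rz":0,"fingers":1},
  {"tx":0.04,"ty":0.009,"tz":0,"rx":0,"ry":0,"rz":0,"fingers":1},
  {"tx":0.04,"ty":0.009,"tz":0,"rx":0,"ry":0,"rz":0,"fingers":1},
])

```text
clock: 14.55
tool_pos: [0.5304, -0.0229, 0.0262]
tcp_rot: [[-0.977, -0.211, -0.007], [-0.211, 0.977, -0.003], [0.008, -0.001, -1.0]]
wrist_force: [-8.5, -2.1, 4.7]
finger_gap: 1.001
```

```bash
python3 -c "
from h import *
st(-74,10,27)"
```

```text
t 14.55 bed mm [-73.1  12.4] z 26.2 yawerr -0.04 tilt [-0.42 -0.15] F bed [-8.7 -0.2] 4.7 gap 1.001 j6 -108.2
world shift mm [-0.4 -2.6] units [-0.016 -0.103] dz 0.031 rz units 0.01
```

Square at the fence again: it stopped at the same -73 mm at 8.7 N. Now back to the left end.

Emit:
send_rows([
  {"tx":-0.3,"ty":-0.065,"tz":0.0,"rx":0.04,"ry":-0.1,"rz":0,"fingers":1},
  {"tx":-0.4,"ty":-0.09,"tz":0.1,"rx":0,"ry":0,"rz":0,"fingers":1},
  {"tx":-0.3,"ty":-0.065,"tz":0.9,"rx":0,"ry":0,"rz":0,"fingers":1},
  {"tx":0,"ty":0,"tz":1,"rx":0,"ry":0,"rz":0,"fingers":1},
  {"tx":0,"ty":0,"tz":1,"rx":0,"ry":0,"rz":0,"fingers":1},
])

```text
clock: 15.05
tool_pos: [0.5004, -0.0276, 0.0987]
tcp_rot: [[-0.977, -0.212, -0.005], [-0.212, 0.977, 0.003], [0.004, 0.005, -1.0]]
wrist_force: [-0.1, -0.1, -0.1]
finger_gap: 1.001
```

```bash
python3 -c "
from h import *
st(-22,138,120)
im=camera('top')[:,:,::-1];cv2.imwrite('pics/t8.png',cv2.resize(im[110:280,220:440],None,fx=3.5,fy=3.5,interpolation=cv2.INTER_CUBIC))
im=camera('scene')[:,:,::-1];cv2.imwrite('pics/s8.png',cv2.resize(im[100:270,220:420],None,fx=3.5,fy=3.5,interpolation=cv2.INTER_CUBIC))
"
```

```text
t 15.05 bed mm [-103.3   14.2] z 98.7 yawerr 0.01 tilt [-0.3  0.2] F bed [-0.1 -0. ] -0.1 gap 1.001 j6 -109.4
world shift mm [ 53.2 138.3] units [2.127 5.531] dz 0.852 rz units -0.0
```

View pics/t8.png

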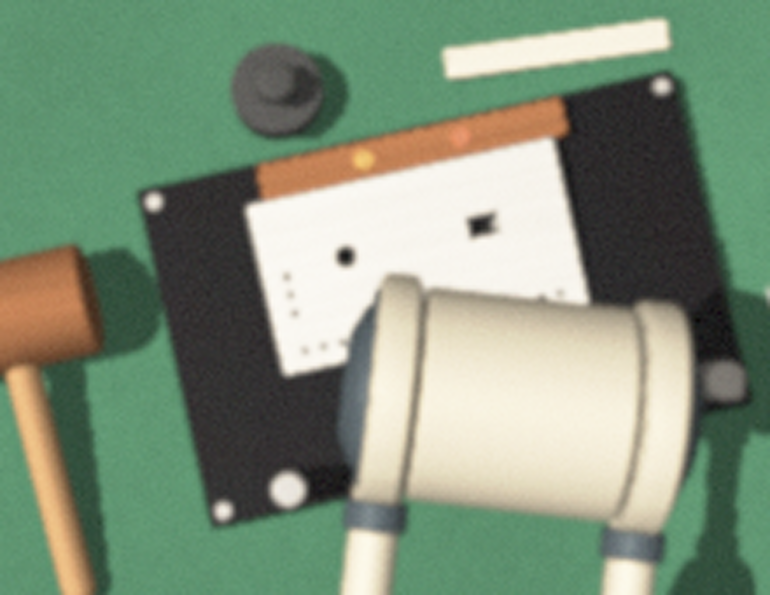

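View pics/s8.png

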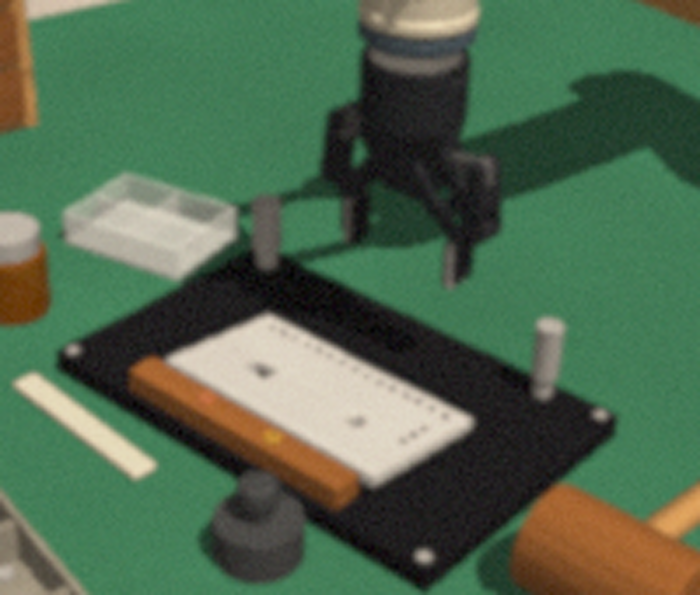

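```bash
python3 -c "
from h import *
f=lambda x,y,z:((onz('top',[(220+x/3.5,110+y/3.5)],z)[0,:2]-BO)@BR*1000).round(1)
print(f(246,204,.0375),f(284,377,.028),f(556,139,.0375),f(345,256,.0355),f(482,225,.0355), 'fence ends',f(258,165,.038),f(263,199,.038),f(569,134,.038))
"
```

```text
[ 47.8 110.7] [-65.1 111.8] [ 44.4 -92.3] [ 1.3 56.5] [  1.2 -33.4] fence ends [70.5 97.8] [48.4 99.4] [  45.7 -101.1]
```

Emit:
send_rows([
  {"tx":0.35,"ty":0.85,"tz":0.4,"rx":0,"ry":0,"rz":0,"fingers":-1},
  {"tx":0.35,"ty":0.85,"tz":0.3,"rx":0,"ry":0,"rz":0,"fingers":-1},
  {"tx":0.35,"ty":0.85,"tz":0,"rx":0,"ry":0,"rz":0,"fingers":-1},
  {"tx":0.35,"ty":0.85,"tz":0,"rx":0,"ry":0,"rz":0,"fingers":-1},
  {"tx":0.35,"ty":0.85,"tz":0,"rx":0,"ry":0,"rz":0,"fingers":-1},
])

```text
clock: 15.65
tool_pos: [0.5461, 0.0793, 0.1195]
tcp_rot: [[-0.978, -0.208, 0.007], [-0.207, 0.978, 0.003], [-0.008, 0.002, -1.0]]
wrist_force: [0.4, 0.7, -0.3]
finger_gap: 0.146
```

Emit:
send_rows([
  {"tx":0.25,"ty":0.85,"tz":0,"rx":0,"ry":0,"rz":0,"fingers":-1},
  {"tx":0.05,"ty":0.5,"tz":0,"rx":0,"ry":0,"rz":0,"fingers":-1},
  {"tx":0,"ty":0,"tz":0,"rx":0,"ry":0,"rz":0,"fingers":-1},
  {"tx":0,"ty":0,"tz":0,"rx":0,"ry":0,"rz":0,"fingers":-1},
  {"tx":0,"ty":0,"tz":0,"rx":0,"ry":0,"rz":0,"fingers":-1},
])

```text
clock: 16.15
tool_pos: [0.5521, 0.1155, 0.1163]
tcp_rot: [[-0.978, -0.211, 0.005], [-0.211, 0.978, 0.003], [-0.005, 0.002, -1.0]]
wrist_force: [0.8, -0.5, -0.2]
finger_gap: -0.004
```

```bash
python3 -c "
from h import *
st(-22,138,42)"
```

```text
t 16.15 bed mm [-22.5 143. ] z 116.3 yawerr -0.09 tilt [0.28 0.19] F bed [ 0.7 -0.7] -0.2 gap -0.004 j6 -93.9
world shift mm [ 1.5 -4.8] units [ 0.062 -0.191] dz -2.974 rz units 0.02
```

The plate is square with its left end at about y = +111 mm, so 11 mm are left. Descending beside the end.

Emit:
send_rows([
  {"tx":0,"ty":0,"tz":-0.9,"rx":0.04,"ry":0.07,"rz":0.02,"fingers":-1},
  {"tx":0,"ty":0,"tz":-0.9,"rx":0,"ry":0,"rz":0,"fingers":-1},
  {"tx":0,"ty":0,"tz":-0.8,"rx":0,"ry":0,"rz":0,"fingers":-1},
  {"tx":0,"ty":0,"tz":-0.25,"rx":0,"ry":0,"rz":0,"fingers":-1},
  {"tx":0,"ty":0,"tz":0,"rx":0,"ry":0,"rz":0,"fingers":-1},
])

```text
clock: 16.65
tool_pos: [0.5523, 0.1108, 0.0449]
tcp_rot: [[-0.978, -0.207, 0.004], [-0.207, 0.978, 0.006], [-0.005, 0.005, -1.0]]
wrist_force: [0.5, 0.2, -0.1]
finger_gap: 0.003
```

```bash
python3 -c "
from h import *
st(-22,126,41)"
```

```text
t 16.65 bed mm [-23.2 138.4] z 44.9 yawerr -0.32 tilt [0.23 0.32] F bed [0.5 0.1] -0.1 gap 0.003 j6 -94.2
world shift mm [  3.8 -11.8] units [ 0.154 -0.473] dz -0.158 rz units 0.08
```

Emit:
send_rows([
  {"tx":0,"ty":0,"tz":-0.16,"rx":-0.06,"ry":0.05,"rz":0.08,"fingers":-1},
  {"tx":0,"ty":0,"tz":0,"rx":0,"ry":0,"rz":0,"fingers":-1},
  {"tx":0.034,"ty":-0.12,"tz":0,"rx":0,"ry":0,"rz":0,"fingers":-1},
  {"tx":0.034,"ty":-0.12,"tz":0,"rx":0,"ry":0,"rz":0,"fingers":-1},
  {"tx":0.025,"ty":-0.117,"tz":0,"rx":0,"ry":0,"rz":0,"fingers":-1},
])

```text
clock: 17.15
tool_pos: [0.5568, 0.101, 0.045]
tcp_rot: [[-0.977, -0.212, 0.006], [-0.212, 0.977, 0.002], [-0.006, 0.0, -1.0]]
wrist_force: [0.8, 0.3, -0.9]
finger_gap: 0.001
```

```bash
python3 -c "
from h import *
st(-22,113,41)"
```

```text
t 17.15 bed mm [-20.9 127.8] z 45.0 yawerr 0.02 tilt [0.35 0.09] F bed [0.9 0.2] -0.9 gap 0.001 j6 -95.5
world shift mm [  2.1 -14.7] units [ 0.084 -0.59 ] dz -0.158 rz units -0.0
```

Emit:
send_rows([
  {"tx":0,"ty":0,"tz":-0.16,"rx":0,"ry":0.09,"rz":0,"fingers":-1},
  {"tx":0,"ty":0,"tz":0,"rx":0,"ry":0,"rz":0,"fingers":-1},
  {"tx":0.013,"ty":-0.06,"tz":0,"rx":0,"ry":0,"rz":0,"fingers":-1},
  {"tx":0.013,"ty":-0.06,"tz":0,"rx":0,"ry":0,"rz":0,"fingers":-1},
  {"tx":0.013,"ty":-0.06,"tz":0,"rx":0,"ry":0,"rz":0,"fingers":-1},
])

```text
clock: 17.65
tool_pos: [0.558, 0.0965, 0.0411]
tcp_rot: [[-0.977, -0.212, -0.0], [-0.212, 0.977, 0.003], [-0.0, 0.003, -1.0]]
wrist_force: [-1.7, 1.5, 0.5]
finger_gap: -0.003
```

```bash
python3 -c "
from h import *
st(-22,113,41)"
```

```text
t 17.65 bed mm [-20.7 123.2] z 41.1 yawerr 0.02 tilt [-0.03  0.16] F bed [-1.3  1.9] 0.5 gap -0.003 j6 -96.0
world shift mm [  0.9 -10.2] units [ 0.036 -0.41 ] dz -0.002 rz units -0.0
```

Emit:
send_rows([
  {"tx":0.011,"ty":-0.05,"tz":0,"rx":0,"ry":0,"rz":0,"fingers":-1},
  {"tx":0.011,"ty":-0.05,"tz":0,"rx":0,"ry":0,"rz":0,"fingers":-1},
  {"tx":0.011,"ty":-0.05,"tz":0,"rx":0,"ry":0,"rz":0,"fingers":-1},
  {"tx":0.011,"ty":-0.05,"tz":0,"rx":0,"ry":0,"rz":0,"fingers":-1},
  {"tx":0,"ty":0,"tz":0,"rx":0,"ry":0,"rz":0,"fingers":-1},
])

```text
clock: 18.15
tool_pos: [0.5593, 0.0917, 0.0415]
tcp_rot: [[-0.977, -0.213, -0.0], [-0.213, 0.977, 0.004], [-0.001, 0.004, -1.0]]
wrist_force: [-0.0, -0.2, 0.2]
finger_gap: -0.003
```

```bash
cat > look.py <<'E'
from h import *
import sys
k=sys.argv[1]
st(-21,113,41)
im=camera('top')[:,:,::-1];cv2.imwrite(f'pics/t{k}.png',cv2.resize(im[110:280,220:440],None,fx=3.5,fy=3.5,interpolation=cv2.INTER_CUBIC))
im=camera('scene')[:,:,::-1];cv2.imwrite(f'pics/s{k}.png',cv2.resize(im[160:260,230:350],None,fx=6,fy=6,interpolation=cv2.INTER_CUBIC))
E
python3 look.py 9
```

```text
t 18.15 bed mm [-20.5 118.3] z 41.5 yawerr 0.04 tilt [-0.01  0.23] F bed [-0.1 -0.2] 0.2 gap -0.003 j6 -96.6
world shift mm [ 0.6 -5.2] units [ 0.026 -0.21 ] dz -0.021 rz units -0.01
```

View pics/t9.png

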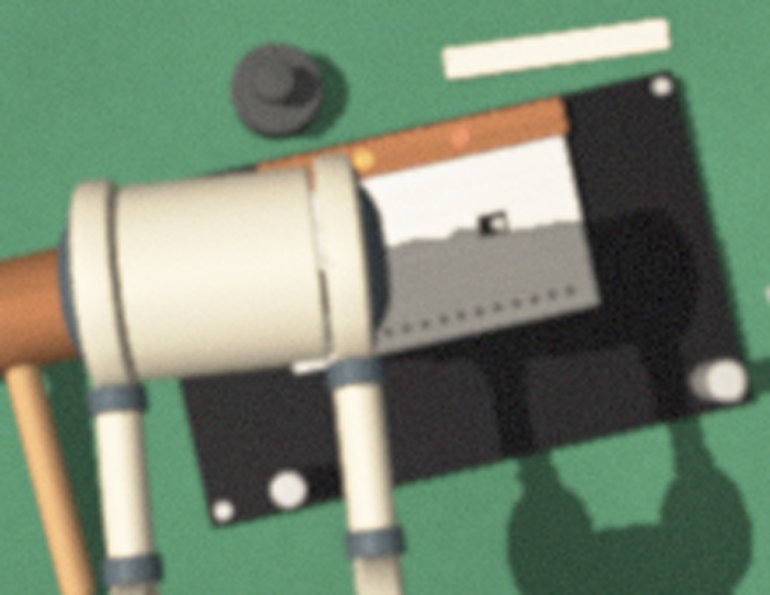

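View pics/s9.png

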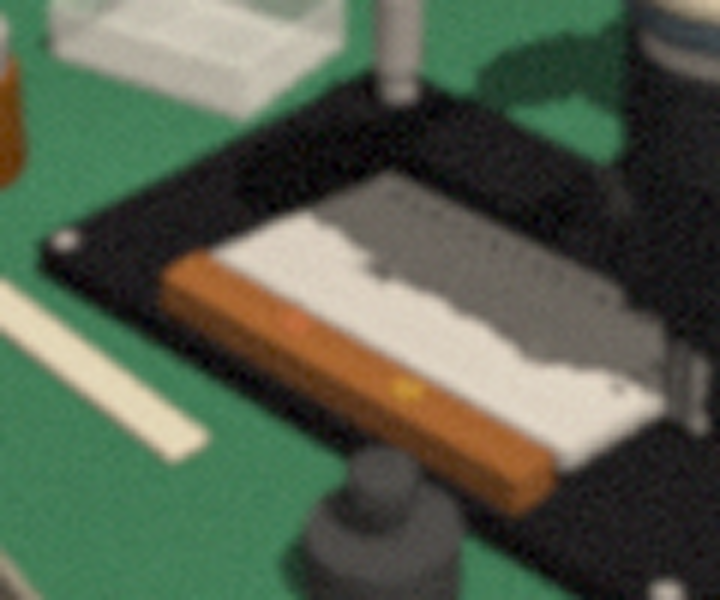

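The plate is now slightly counter-clockwise, with its left end a few mm off the fence. The pin shows in the right slot at about (500,222). I'll shift the push point fence-wards and push the remaining few mm, which should turn it back.

```bash
python3 -c "
from h import *
f=lambda x,y,z:((onz('top',[(220+x/3.5,110+y/3.5)],z)[0,:2]-BO)@BR*1000).round(1)
print(f(600,301,.028),f(568,136,.037),f(295,373,.028),f(363,180,.037),f(500,222,.027),f(487,224,.035))
"
```

```text
[-62.9 -97.2] [  44.7 -100.3] [-64.2 104.3] [46.2 34.4] [  1.2 -46.1] [  1.1 -36.7]
```

Emit:
send_rows([
  {"tx":-0.035,"ty":0.16,"tz":0,"rx":0,"ry":0,"rz":0,"fingers":-1},
  {"tx":0.4,"ty":0.09,"tz":0,"rx":-0.04,"ry":0,"rz":0,"fingers":-1},
  {"tx":0.4,"ty":0.09,"tz":0,"rx":0,"ry":0,"rz":0,"fingers":-1},
  {"tx":0.1,"ty":0.02,"tz":0,"rx":0,"ry":0,"rz":0,"fingers":-1},
  {"tx":0,"ty":0,"tz":0,"rx":0,"ry":0,"rz":0,"fingers":-1},
])

```text
clock: 18.75
tool_pos: [0.5833, 0.1009, 0.0411]
tcp_rot: [[-0.977, -0.213, 0.0], [-0.213, 0.977, -0.001], [-0.0, -0.001, -1.0]]
wrist_force: [0.2, 0.5, 0.2]
finger_gap: -0.0
```

```bash
python3 -c "
from h import *
st(3,119,41)"
```

```text
t 18.75 bed mm [  4.9 122.1] z 41.1 yawerr 0.02 tilt [ 0.03 -0.04] F bed [0.3 0.5] 0.2 gap -0.0 j6 -95.7
world shift mm [-1.2 -3.4] units [-0.048 -0.137] dz -0.004 rz units -0.01
```

Emit:
send_rows([
  {"tx":-0.26,"ty":-0.06,"tz":0,"rx":0,"ry":0,"rz":0,"fingers":-1},
  {"tx":-0.26,"ty":-0.06,"tz":0,"rx":0,"ry":0,"rz":0,"fingers":-1},
  {"tx":0,"ty":0,"tz":0,"rx":0,"ry":0,"rz":0,"fingers":-1},
  {"tx":0.017,"ty":-0.08,"tz":0,"rx":0,"ry":0,"rz":0,"fingers":-1},
  {"tx":0.009,"ty":-0.04,"tz":0,"rx":0,"ry":0,"rz":0,"fingers":-1},
])

```text
clock: 19.25
tool_pos: [0.569, 0.0942, 0.0407]
tcp_rot: [[-0.977, -0.213, -0.001], [-0.213, 0.977, -0.001], [0.001, -0.001, -1.0]]
wrist_force: [-0.2, 0.9, -0.5]
finger_gap: 0.002
```

```bash
python3 -c "
from h import *
st(-9,113,41)"
```

```text
t 19.25 bed mm [-10.4 118.6] z 40.7 yawerr 0.03 tilt [-0.05 -0.06] F bed [0.  0.9] -0.5 gap 0.002 j6 -96.2
world shift mm [ 2.6 -5.2] units [ 0.103 -0.207] dz 0.013 rz units -0.01
```

Emit:
send_rows([
  {"tx":0.01,"ty":-0.04,"tz":0,"rx":0,"ry":0,"rz":0,"fingers":-1},
  {"tx":0.01,"ty":-0.04,"tz":0,"rx":0,"ry":0,"rz":0,"fingers":-1},
  {"tx":0.01,"ty":-0.04,"tz":0,"rx":0,"ry":0,"rz":0,"fingers":-1},
  {"tx":0,"ty":0,"tz":0,"rx":0,"ry":0,"rz":0,"fingers":-1},
  {"tx":0,"ty":0,"tz":0,"rx":0,"ry":0,"rz":0,"fingers":-1},
])

```text
clock: 19.75
tool_pos: [0.5702, 0.0905, 0.041]
tcp_rot: [[-0.977, -0.212, -0.0], [-0.212, 0.977, -0.001], [0.0, -0.001, -1.0]]
wrist_force: [0.6, -0.2, -0.8]
finger_gap: -0.001
```

```bash
python3 look.py 10
```

```text
t 19.75 bed mm [-10.  114.8] z 41.0 yawerr -0.0 tilt [-0.   -0.06] F bed [ 0.5 -0.4] -0.8 gap -0.001 j6 -96.6
world shift mm [-10.3  -4.1] units [-0.413 -0.163] dz 0.0 rz units 0.0
```

View pics/s10.png

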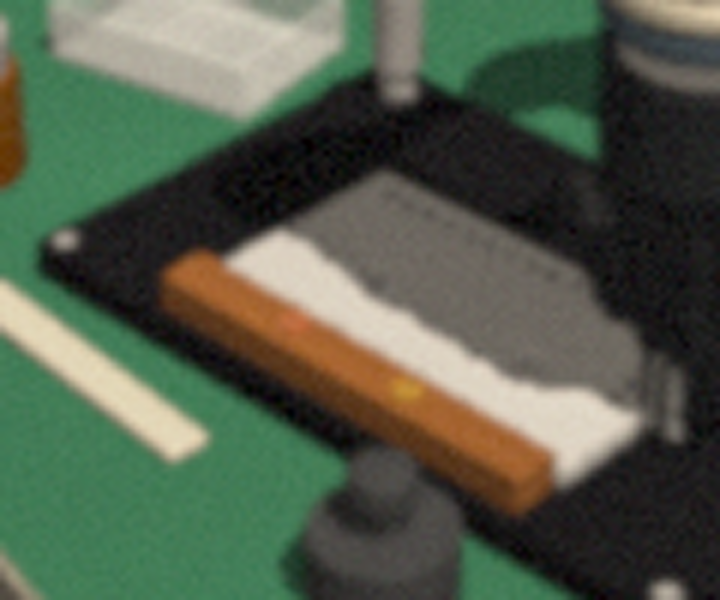

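View pics/t10.png

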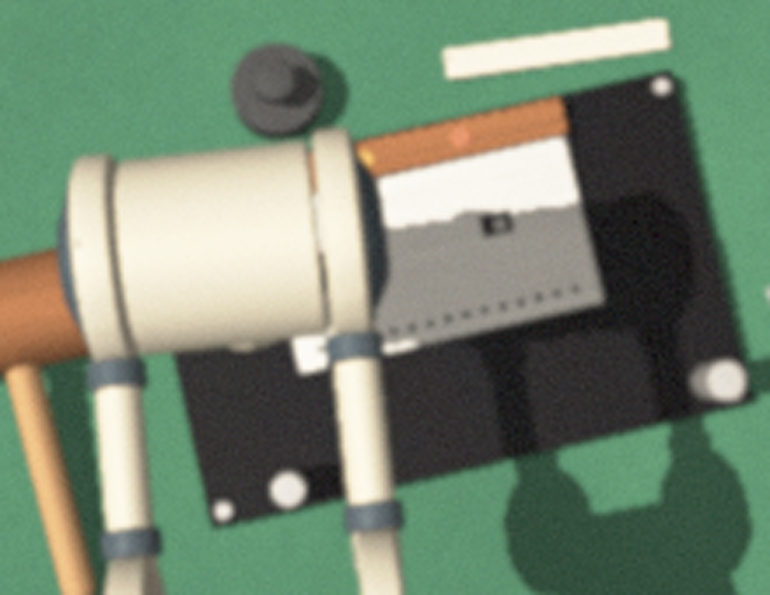

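The right pin now sits inside the slot at about (497,224), and the plate looks to have dropped there. About 2 mm remain; continuing in 1 mm steps.

Emit:
send_rows([
  {"tx":0.009,"ty":-0.04,"tz":0,"rx":0,"ry":0,"rz":0,"fingers":-1},
  {"tx":0.009,"ty":-0.04,"tz":0,"rx":0,"ry":0,"rz":0,"fingers":-1},
  {"tx":0,"ty":0,"tz":0,"rx":0,"ry":0,"rz":0,"fingers":-1},
  {"tx":0,"ty":0,"tz":0,"rx":0,"ry":0,"rz":0,"fingers":-1},
  {"tx":0,"ty":0,"tz":0,"rx":0,"ry":0,"rz":0,"fingers":-1},
])

```text
clock: 20.35
tool_pos: [0.5707, 0.0885, 0.0409]
tcp_rot: [[-0.977, -0.212, -0.0], [-0.212, 0.977, -0.001], [0.0, -0.001, -1.0]]
wrist_force: [-0.1, 0.1, -0.9]
finger_gap: -0.001
```

```bash
python3 look.py 11
```

```text
t 20.35 bed mm [-10.  112.7] z 40.9 yawerr 0.01 tilt [-0.01 -0.06] F bed [-0.1  0.1] -0.9 gap -0.001 j6 -96.8
world shift mm [-10.8  -2.1] units [-0.431 -0.082] dz 0.003 rz units -0.0
```

View pics/s11.png

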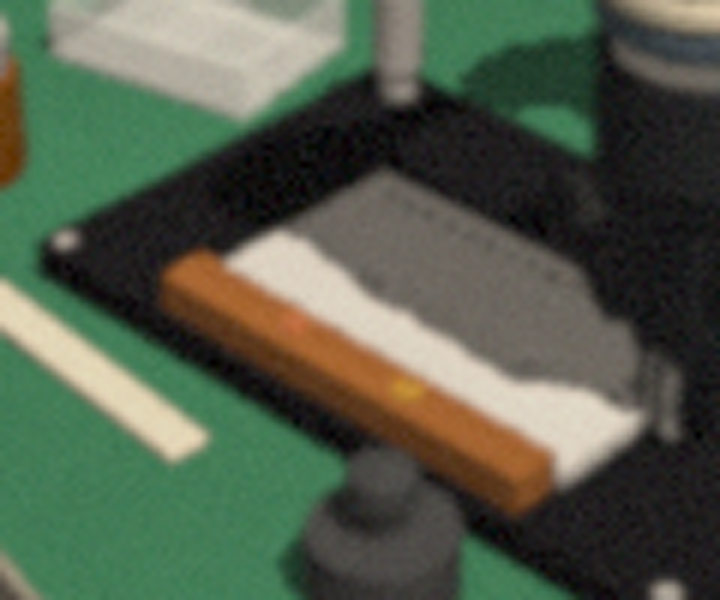

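View pics/t11.png

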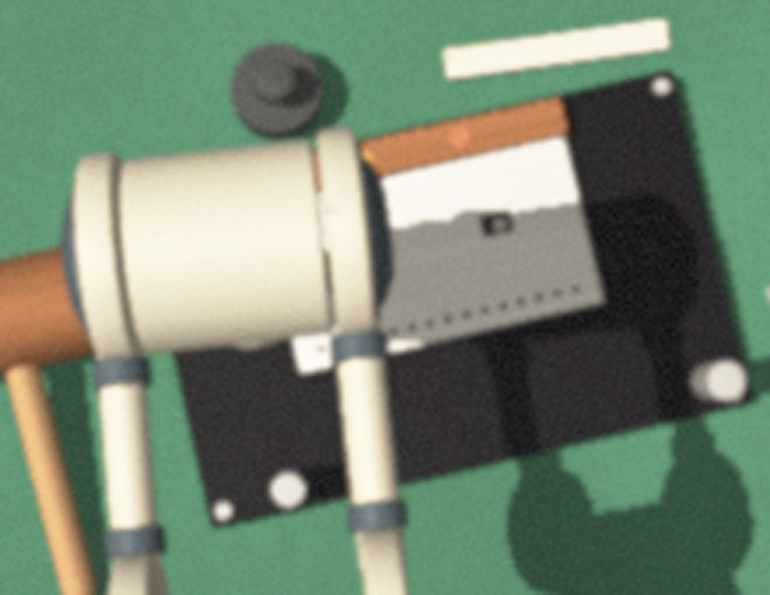

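The plate didn't move over the last 2 mm and there was no force, so it may already have dropped and seated. I'll back off for a clear view.

Emit:
send_rows([
  {"tx":-0.08,"ty":0.39,"tz":0,"rx":0,"ry":0,"rz":0,"fingers":-1},
  {"tx":-0.06,"ty":0.3,"tz":0.2,"rx":0,"ry":0,"rz":0,"fingers":-1},
  {"tx":0,"ty":0,"tz":1,"rx":0,"ry":0,"rz":0,"fingers":-1},
  {"tx":0,"ty":0,"tz":1,"rx":0,"ry":0,"rz":0,"fingers":-1},
  {"tx":0,"ty":0,"tz":1,"rx":0,"ry":0,"rz":0,"fingers":-1},
])

```text
clock: 20.95
tool_pos: [0.5631, 0.1091, 0.1186]
tcp_rot: [[-0.977, -0.214, -0.01], [-0.214, 0.977, -0.002], [0.01, 0.001, -1.0]]
wrist_force: [-0.0, 0.1, 0.1]
finger_gap: 0.002
```

Emit:
send_rows([
  {"tx":-0.6,"ty":0.8,"tz":0.5,"rx":0,"ry":0,"rz":0,"fingers":-1},
  {"tx":-0.6,"ty":0.9,"tz":0.5,"rx":0,"ry":0,"rz":0,"fingers":-1},
  {"tx":-0.6,"ty":1,"tz":0,"rx":0,"ry":0,"rz":0,"fingers":-1},
  {"tx":-0.6,"ty":1,"tz":0,"rx":0,"ry":0,"rz":0,"fingers":-1},
  {"tx":-0.6,"ty":1,"tz":0,"rx":0,"ry":0,"rz":0,"fingers":-1},
])

```text
clock: 21.45
tool_pos: [0.4882, 0.2314, 0.1536]
tcp_rot: [[-0.978, -0.21, 0.002], [-0.21, 0.978, 0.002], [-0.002, 0.001, -1.0]]
wrist_force: [-0.0, 0.0, 0.1]
finger_gap: 0.001
```

```bash
python3 look.py 12
```

```text
t 21.45 bed mm [-60.3 269.8] z 153.6 yawerr -0.11 tilt [0.12 0.09] F bed [-0.  0.] 0.1 gap 0.001 j6 -80.4
world shift mm [  71.7 -144.9] units [ 2.869 -5.797] dz -4.503 rz units 0.03
```

View pics/s12.png

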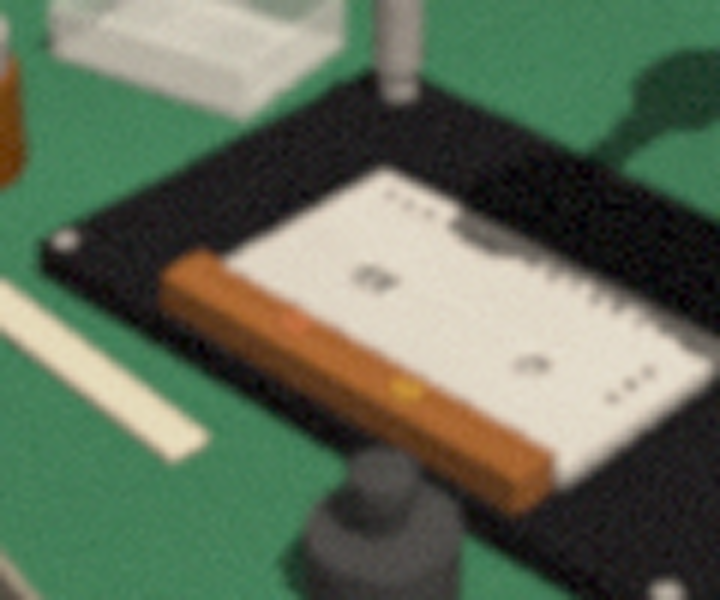

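View pics/t12.png

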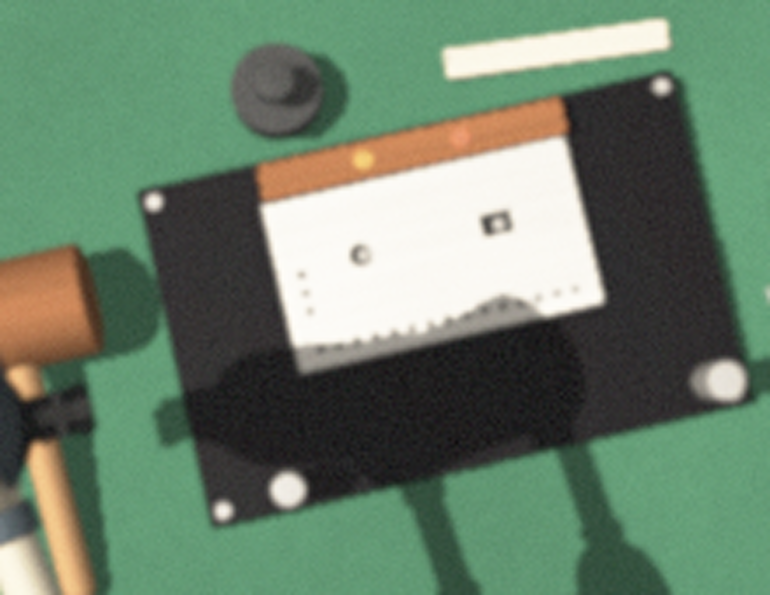

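Both pins show inside both holes, at about (361,255) and (497,223), and the plate ends line up with the fence ends. I'll check flatness by triangulating the corners across the two views.

```bash
python3 -c "
from h import *
T=lambda x,y:(220+x/3.5,110+y/3.5); S=lambda x,y:(230+x/6,160+y/6)
def tri(a,b):
    o1,d1=ray('top',[a]);o2,d2=ray('scene',[b]);d1=d1[0];d2=d2[0]
    s=np.linalg.lstsq(np.c_[d1,-d2],o2-o1,rcond=None)[0];p=o1+s[0]*d1;q=o2+s[1]*d2;m=(p+q)/2
    return np.r_[(m[:2]-BO)@BR*1000,m[2]*1000].round(1),round(np.linalg.norm(p-q)*1000,1)
for n,a,b in [('NR',(604,301),(385,165)),('NL',(299,374),(717,366)),('holeL',(360,255),(531,363)),('holeR',(497,223),(376,278)),('fenceNR',(569,134),(205,250)),('fenceNL',(263,199),(553,460)),('bedscrewFR',(662,86),(66,240))]: print(n,*tri(T(*a),S(*b)))
f=lambda x,y,z:((onz('top',[T(x,y)],z)[0,:2]-BO)@BR*1000).round(1)
print('top z28: NR',f(604,301,.028),'NL',f(299,374,.028),'FL',f(262,205,.028),'FR',f(568,138,.028),'holes',f(360,255,.028),f(497,223,.028))
"

```

```text
NR [-64.2 -98.6  29.7] 2.0
NL [-63.5  99.8  16.6] 5.9
holeL [ 0.2 47.1 26.5] 1.0
holeR [  0.1 -43.   26.1] 3.1
fenceNR [  45.2 -100.6   36.1] 2.1
fenceNL [ 48.6 100.1  33.6] 1.3
bedscrewFR [  64.8 -170.9   18.4] 2.1
top z28: NR [-63.5 -99.7] NL [-65.4 102. ] FL [ 46.  101.1] FR [  44.5 -101.6] holes [ 0.4 46.8] [  0.9 -44. ]
```

Emit:
send_rows([
  {"tx":-0.6,"ty":1,"tz":0.6,"rx":0,"ry":0,"rz":0,"fingers":-1},
  {"tx":-0.6,"ty":1,"tz":0.6,"rx":0,"ry":0,"rz":0,"fingers":-1},
  {"tx":-0.6,"ty":1,"tz":0.6,"rx":0,"ry":0,"rz":0,"fingers":-1},
  {"tx":-0.6,"ty":1,"tz":0.6,"rx":0,"ry":0,"rz":0,"fingers":-1},
  {"tx":-0.6,"ty":1,"tz":0.6,"rx":0,"ry":0,"rz":0,"fingers":-1},
])

```text
clock: 22.05
tool_pos: [0.4095, 0.3593, 0.2291]
tcp_rot: [[-0.977, -0.211, -0.001], [-0.211, 0.977, -0.002], [0.001, -0.001, -1.0]]
wrist_force: [0.6, -0.1, -1.1]
finger_gap: -0.004
```

Emit:
send_rows([
  {"tx":-0.3,"ty":0.6,"tz":0,"rx":0,"ry":0,"rz":0,"fingers":-1},
  {"tx":0,"ty":0,"tz":0,"rx":0,"ry":0,"rz":0,"fingers":-1},
  {"tx":0,"ty":0,"tz":0,"rx":0,"ry":0,"rz":0,"fingers":-1},
  {"tx":0,"ty":0,"tz":0,"rx":0,"ry":0,"rz":0,"fingers":-1},
  {"tx":0,"ty":0,"tz":0,"rx":0,"ry":0,"rz":0,"fingers":-1},
])

```text
clock: 22.55
tool_pos: [0.4015, 0.3765, 0.2327]
tcp_rot: [[-0.977, -0.214, 0.003], [-0.214, 0.977, 0.001], [-0.003, 0.0, -1.0]]
wrist_force: [-0.1, 0.1, 0.3]
finger_gap: 0.004
```

```bash
python3 - <<'E'
from h import *
st()
a=camera('scene')[:,:,::-1].copy();cv2.imwrite('pics/s13.png',cv2.resize(a[165:255,240:372],None,fx=6,fy=6,interpolation=cv2.INTER_CUBIC))
b=camera('top')[:,:,::-1].copy();cv2.imwrite('pics/t13full.png',b)
H,S,V=cv2.split(cv2.cvtColor(b,cv2.COLOR_BGR2HSV))
roi=np.zeros_like(V);roi[135:235,275:410]=255
m=((V>150)&(S<60)).astype(np.uint8)*255&roi;m=cv2.morphologyEx(m,cv2.MORPH_CLOSE,np.ones((7,7)))
q=quad(m);w=onz('top',q,.028);bb=(w[:,:2]-BO)@BR*1000
print(bb.round(1).tolist(),np.linalg.norm(bb-np.roll(bb,-1,0),axis=1).round(1),'centre',bb.mean(0).round(1))
E
```

```text
t 22.55 bed mm [-114.3  430. ] z 232.7 yawerr 0.13 tilt [0.17 0.04] F bed [-0.1  0.2] 0.3 gap 0.004 j6 -62.7
[[46.9, 102.9], [47.7, -98.2], [-63.3, -99.5], [-64.5, 102.0]] [201.1 111.  201.6 111.4] centre [-8.3  1.8]
```

View pics/s13.png

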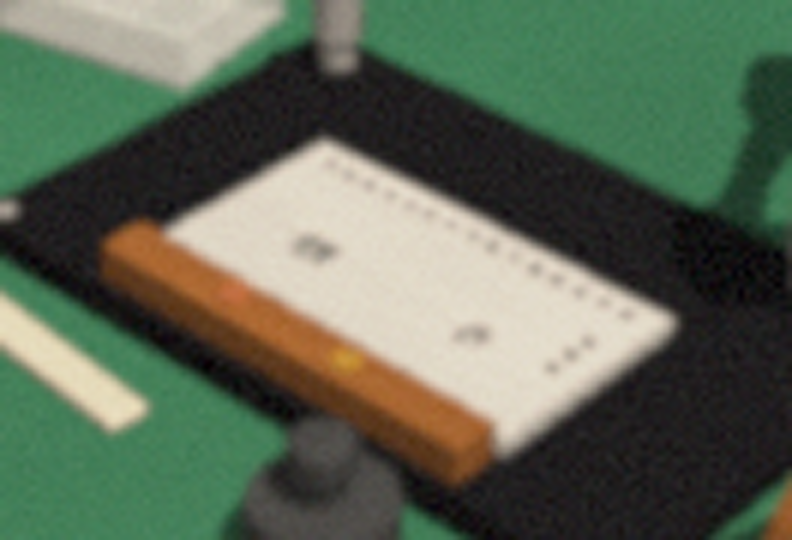

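View pics/t13full.png

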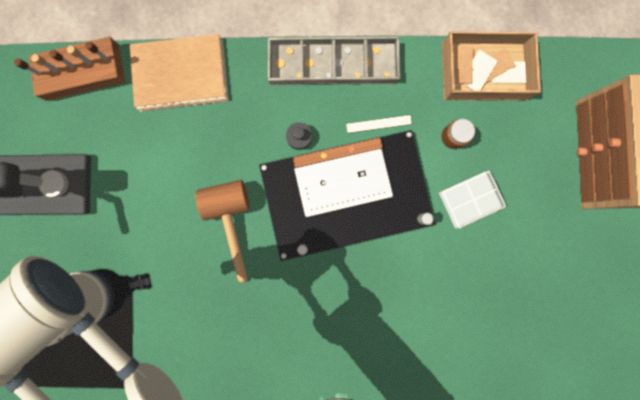

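```bash
python3 - <<'E'
from h import *
def W(x,y,z): return np.r_[BO+BR@[x/1000,y/1000],z/1000]
def pr(l): return ((proj('scene',W(*l))[0]-[240,165])*6).round(0)
for y0 in (0,1.8):
  print('seated top NL,FL',pr((-65,100+y0,28)),pr((45,100+y0,28)),'bottom',pr((-65,100+y0,20)),pr((45,100+y0,20)),'NR FR',pr((-65,-100+y0,28)),pr((45,-100+y0,28)))
  print('propped FL top/bot',pr((45,100+y0,37)),pr((45,100+y0,29)),'NL', pr((-64,100+y0,28)))
print('fence near L',pr((46.5,100,38)),'R',pr((46.5,-100,38)),'pinL',pr((0,45,27)),'pinR',pr((0,-45,27)))
print('fence base L',pr((46.5,100,20)))
E
```

```text
seated top NL,FL [669. 313.] [497. 437.] bottom [667. 329.] [496. 453.] NR FR [322. 136.] [145. 235.]
propped FL top/bot [497. 419.] [497. 435.] NL [667. 314.]
seated top NL,FL [672. 315.] [500. 439.] bottom [671. 330.] [500. 455.] NR FR [325. 137.] [148. 237.]
propped FL top/bot [501. 421.] [500. 437.] NL [671. 316.]
fence near L [495. 418.] R [141. 218.] pinL [466. 330.] pinR [309. 244.]
fence base L [494. 454.]
```

```bash
python3 -c "
from rig import *
print(close_job())"
```

```text
the job is handed in; nothing more can be done
None
```

I pushed the template square to the fence with the open fingertips and slid it along by pushing its left end with the closed fingers. On the way it turned about 2°, so I squared it to the fence again. It then dropped over both pins, and I backed off and handed the job in at about 22.6 s of the 48 s. It was only ever pushed; the highest force I read was about 9 N.

**What the last checks showed:**
- **Seating:** Both pins are visible inside both holes. The far-left corner's underside shows at slab height in the scene view; if it were still propped it would show about 9 mm higher. The hole rims measured about 26 mm high, or about 28 mm after allowing for the 2 mm height error at a bed screw.
- **Position:** Seen from above, the plate measures 111 x 201 mm. Its ends are within 1 to 2 mm of the fence ends, and its near edge is at about -64 mm (-65 mm when perfectly seated).
- **Surroundings:** By eye in the last pictures, the punches, mallet, jar, tray, weight and bar are where they were. The arm ended well clear, with no force on it.

**Checks that disagreed:**
- The plate's centre measured 1.8 mm off sideways and 1.7 mm off towards the fence. Its ends, compared directly with the fence, were only 0.5 to 1.7 mm off. Both are within the play of the holes and the calibration error.
- One corner height (16.6 mm at the near-left corner) came from a badly picked pixel at the picture's edge, so I ignored it.

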